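# Close the service cover of the measuring console

## Robot

A 6-joint arm with a two-finger parallel gripper is mounted at the origin on the work surface. World frame = base frame: x ahead of the robot, y to its left, z up, the work surface at z = 0. Lengths are in m, angles in rad, forces in N, time in s.
With the tool pointing down it reaches from about 0.375 to 0.975 m from the base axis. Payload 3.8 kg.
Tool frame: the origin (TCP) lies midway between the tips of the shut fingers; the grasp point (between the pads) lies 19 mm behind it; z points along the fingers, y is the line along which they close (so a half turn about z gives the same grasp; the last joint's range is limited). The gripper opens to 85 mm and grips with 20 to 120 N. Pads are 22 mm wide; open, the fingers measure 114 mm over their backs; the gripper's body (76 mm by 85 mm) begins 54 mm behind the grasp point. The pads swing forward as they close: fully open they stand 13 mm farther back than shut.
Start: joints at [-1.361, 0.264, 1.604, -0, 1.274, -0.037], TCP at [0.165, -0.655, 0.231] pointing down, gripper open.
Joint ranges: [-2.63, 2.63], [-0.94, 2.18], [0.31, 2.57], [-1.31, 4.45], [0, 2.66], [-2.55, 2.55]. Speed limits (rad/s): [2.57, 2.57, 3.14, 3.14, 3.14, 3.14].

## Interface

Orientations are given as a rotation vector (axis times angle).
In Python, from workcell import read_state, vision, ticket gives the robot as it stands. The module is installed in compiled form; this text tells all that it offers.
- The arm moves only by the tool jog_arm, never from a script. Its arguments are lists of equal length, an entry for each row: "turn": the turn, a rotation vector about the tool's x, y, z in rad, a list of three; "delta_pos": the shift along the tool's x, y, z in m, a list of three; "gripper": the finger opening in m, from 0 to 0.0854. In form: {"turn": [[rx, ry, rz], ...], "delta_pos": [[dx, dy, dz], ...], "gripper": [gripper, ...]}. A call has 1 to 20 rows; each row shifts and turns the commanded pose from where the row before left it, along the tool's axes as they then stand; what a row does not reach is not made up. A row lasts 1/12 s, in which the tool goes at most 41.7 mm and 7.16 degrees, less where a joint would pass 70% of its speed; a pose out of reach is approached as far as the arm can. A call with a gripper value outside its range is refused whole. The fingers move at their own pace and stop on an object; "grip_force" is the grip in N (left out, the last holds). Time passes only in rows, so rows that do not move let the fingers close. It gives the time, the measured TCP pose, the force, the opening and the grip force at its end, in the units of the state.
- read_state(): the state, without advancing time (a new reading comes with each control period).
- vision.read_camera(name): name is "scene" or "side" or "wrist"; returns the picture (384x512x3 uint8, red, green, blue); there is no depth.
- vision.calibration(name): a dict with "vfov" (degrees; the focal length in pixels is half the picture's height over the tangent of half this angle, whatever the lens; pixels are square), "cx", "cy" (the principal point, pixels), "dist" ([k1, k2, p1, p2, k3] as OpenCV has them; the pictures are not rectified), "R" (3x3) and "t" (3): a world point X has camera coordinates R X + t; the wrist camera has in their place "mount" (4x4, takes a point from camera to tool coordinates, whose origin is the TCP and whose axes are the flange's). Camera axes: x right, y down, z forward; pixel columns grow to the right and rows downward; lengths in m; the calibration is good to about 2 mm. A picture is of the moment at which its call begins: read the wrist's pose just before it. calibration takes no time and is no camera call.
- ticket.finish_job(): hands the job in; it is judged then, once.
The state is a dict: "time": time; "q": joint angles; "joint_vel": joint speeds; "joint_torque": joint torques, N m; "tool_pos": TCP position; "tcp_rot": TCP orientation; "wrist_force": force on the tool from outside, world axes, zero at the start; "torque": the same for the moment, N m; "width": opening from 0.0 (shut) to 1.0 (fully open); "grip_force": force on a finger pad.
Only numpy, scipy, OpenCV 4.12 (cv2) and the standard library are available. Lean on these libraries where they do the work, as an engineer would, in place of code of your own. Each camera call takes 0.05 s, during which the arm holds its last target. There are 200 camera calls.

## Task

The service cover of the measuring console is back on, but its three slotted quarter-turn screws, two on the sloping front and one on the flat deck, are not done up. Take the flat-bladed key from its stand, turn each screw with it clockwise fully home to its stop (slots front to back), never turning a screw with the fingers, and put the key back upright in its stand, shank down. Leave the tumbler, load cell and mouse where they are.

Things in the scene. Friction and masses are not known exactly. Their poses are not given: they have to be found in the camera images.
- console: Grey console, fixed, 240 wide (y) mm; origin on its underside, x to its back, y left, z up. From a lip 49 high at x=-120 the front rises at 25 deg to a deck 110 high from x=10 to 110 (slope's outward normal leans 25 deg to -x). Aluminium cover on both. Bar handles up the slope at y=-108, 108, 34 off it; 3 sockets 14 high at its foot; 4 plugs 14 high at deck x=95, |y| 45 and 70.
- screw_left_head (a point): Captive slotted screw on the left (+y) half of the slope, 60 mm from the console's middle line. Plain steel disc head 32 mm across, 10 mm proud of the cover; one straight slot 8 mm wide, 8 mm deep right across it, open at both ends. Point: centre of the head's outer face (slot floor 8 mm below). z points straight out along the screw's axis, y along the slot; x, y turn with the screw.
- screw_left (a joint): Turn of the screw on the left half of the slope, rad. 0 = undone, slot running left-right across the console; grows clockwise as seen facing the head; 1.571 = home at its stop, slot running front to back of the console (on the slope: straight up the slope). Friction about 0.1 N m; it stays where it is left.
- screw_right_head (a point): Captive slotted screw on the right (-y) half of the slope, 60 mm from the console's middle line. Plain steel disc head 32 mm across, 10 mm proud of the cover; one straight slot 8 mm wide, 8 mm deep right across it, open at both ends. Point: centre of the head's outer face (slot floor 8 mm below). z points straight out along the screw's axis, y along the slot; x, y turn with the screw.
- screw_right (a joint): Turn of the screw on the right half of the slope, rad. 0 = undone, slot running left-right across the console; grows clockwise as seen facing the head; 1.571 = home at its stop, slot running front to back of the console (on the slope: straight up the slope). Friction about 0.1 N m; it stays where it is left.
- screw_deck_head (a point): Captive slotted screw on the flat deck, on the console's middle line, pointing straight up. Plain steel disc head 32 mm across, 10 mm proud of the cover; one straight slot 8 mm wide, 8 mm deep right across it, open at both ends. Point: centre of the head's outer face (slot floor 8 mm below). z points straight out along the screw's axis, y along the slot; x, y turn with the screw.
- screw_deck (a joint): Turn of the screw on the deck, rad. 0 = undone, slot running left-right across the console; grows clockwise as seen facing the head; 1.571 = home at its stop, slot running front to back of the console (on the slope: straight up the slope). Friction about 0.1 N m; it stays where it is left.
- key_grip (a point): Flat-bladed key, 0.18 kg, loose, upright in the stand. Point: centre of its grey block handle, 40 (x) by 22 (y, grip these flats) by 50 mm (z). z points from blade to handle. A round collar 60 mm across lies 25 to 33 mm below the point; then a 12 mm shank to a steel blade 20 mm wide (x), 4 mm thick (y), tapering to 2 mm in its last 5 mm, its end 103 mm below the point.
- stand: Black square stand, fixed, 70 x 70 mm, 90 mm high, on a 100 x 100 x 5 mm foot; square hole 40 x 40 mm in its top, 84 mm deep. Origin at the centre of its underside, z up. The key's collar rests on the rim, shank and blade hanging free in the hole; the handle's centre is then 123 mm above the bench.
- tumbler: Bystander: white steel tumbler, 84 mm across, 198 mm tall, origin at the centre of its underside.
- load_cell: Bystander: steel load cell, a puck 68 mm across and 38 mm high with a 14 mm high stud on top, 0.8 kg, origin at the centre of its underside.
- mouse: Bystander: black computer mouse 100 x 58 x 32 mm, origin at the centre of its underside.
Mind the look-alikes: they are no part of the job. Leave any yellow look-alike of the part that bears key_grip alone. Of the things that look like the stand, take the one that is farthest to the robot's left at the start.

How it is judged:
On the way, in this order (a step that is already met when the one before it is completed fails the run):
1. the key is lifted out of its stand (z of key_grip in the frame of stand above 0.16 m), for 0.1 s.
2. all three screws are turned home to their stops (value of joint each of screw_left, screw_right, screw_deck above 1.45 rad), for 0.2 s.
At the end, for the whole second after the job is handed in: All three screws stand within 0.12 rad (7 degrees) of their stops (joint above 1.45); the key stands in its stand again, collar on the rim: handle centre within 16 mm of the stand's axis in x and y, 118 to 128 mm above its underside, upright within 0.1 rad (all of step 2 and x of key_grip in the frame of stand between -0.016 and 0.016 m and y of key_grip in the frame of stand between -0.016 and 0.016 m and z of key_grip in the frame of stand between 0.118 and 0.128 m and angle between key_grip's own z axis and vertical below 0.1 rad); the robot touches nothing.
It fails at once if a screw is touched by the fingers (contact force between the fingers and screw_left above 1 N or contact force between the fingers and screw_right above 1 N or contact force between the fingers and screw_deck above 1 N).
It fails at once if the tumbler is shifted by more than 25 mm or tipped (distance of tumbler from where it was at the start of the episode above 0.025 m or angle between tumbler's own z axis and vertical above 0.35 rad).
It fails at once if the load cell is shifted by more than 25 mm or tipped (distance of load_cell from where it was at the start of the episode above 0.025 m or angle between load_cell's own z axis and vertical above 0.35 rad).
It fails at once if the mouse is shifted by more than 25 mm or tipped (distance of mouse from where it was at the start of the episode above 0.025 m or angle between mouse's own z axis and vertical above 0.35 rad).
It also fails if it takes over 72 s, if anything falls off the work surface, if the arm or the gripper's body presses on something with over 40 N, if the wrist force passes 120 N, or if a joint passes its speed limit or range.

## Working session

There is one attempt and no reset: what is moved stays moved. The work goes in short steps, Python scripts to look and compute and a tool call to move; the robot and the scene stay as the last step left them, time stands still between calls to the robot, and variables do not carry over. Pictures are saved under pics/ and viewed, at most 10 in all, crops included, and the job is handed in when it is done.

Besides the shell and the picture viewer there is one more tool, called after "Emit:" by a JSON object that holds its "name" and its "arguments", one argument or row to a line. jog_arm: Moves the arm, as the interface text tells. Its arguments: {"type":"object","properties":{"turn":{"type":"array","items":{"type":"array","items":{"type":"number"}}},"delta_pos":{"type":"array","items":{"type":"array","items":{"type":"number"}}},"gripper":{"type":"array","items":{"type":"number"}},"grip_force":{"type":"number"}},"required":["turn","delta_pos","gripper"]}

```bash
mkdir -p pics; cat > h.py <<'E'
import numpy as np, cv2
from scipy.spatial.transform import Rotation as Rn
from workcell import read_state, vision, ticket
def K(c):
    f=192/np.tan(np.radians(c['vfov'])/2); return np.array([[f,0,c['cx']],[0,f,c['cy']],[0,0,1.]])
def tool(s=None):
    s=s or read_state(); T=np.eye(4); T[:3,:3]=Rn.from_rotvec(s['tcp_rot']).as_matrix(); T[:3,3]=s['tool_pos']; return T
def cam(name,T=None):
    """camera pose in world (R cam->world, origin)"""
    c=vision.calibration(name)
    if name=='wrist':
        M=(tool() if T is None else T)@np.array(c['mount']); return c,M[:3,:3],M[:3,3]
    R=np.array(c['R']).T; return c,R,-R@np.array(c['t'])
def ray(name,uv,T=None):
    c,R,o=cam(name,T); p=cv2.undistortPoints(np.array(uv,float).reshape(-1,1,2),K(c),np.array(c['dist']))[:,0]
    d=np.c_[p,np.ones(len(p))]@R.T; return o,d/np.linalg.norm(d,axis=1)[:,None]
def onz(name,uv,z,T=None):
    o,d=ray(name,uv,T); return o+d*((z-o[2])/d[:,2])[:,None]
def proj(name,X,T=None):
    c,R,o=cam(name,T); Xc=(np.atleast_2d(X)-o)@R
    return cv2.projectPoints(Xc,np.zeros(3),np.zeros(3),K(c),np.array(c['dist']))[0][:,0]
def grab(name,fn=None):
    T=tool(); im=vision.read_camera(name)[...,::-1].copy()
    if fn: cv2.imwrite('pics/'+fn,im)
    return im,T
E
python3 - <<'E'
from h import *
a,_=grab('scene','scene.png');b,_=grab('side','side.png');w,T=grab('wrist','w0.png')
for n in('scene','side'):
    c,R,o=cam(n);print(n,c['vfov'],o.round(3),R[:,2].round(2),c['dist'])
c=vision.calibration('wrist');print(c['vfov'],np.array(c['mount']).round(3))
print(T.round(3)); print(read_state())
E
```

```text
scene 56.1936958208346 [ 1.057 -0.557  0.698] [-0.59  0.52 -0.62] [0.00560182 0.         0.         0.         0.        ]
side 55.86980698775268 [0.291 0.681 0.734] [ 0.21 -0.73 -0.65] [-0.00181604  0.          0.          0.          0.        ]
70.35660215469447 [[-0.001 -0.966 -0.26   0.066]
 [ 1.    -0.001 -0.001 -0.   ]
 [ 0.001 -0.26   0.966 -0.142]
 [ 0.     0.     0.     1.   ]]
[[ 0.97   0.244 -0.     0.165]
 [ 0.244 -0.97   0.002 -0.654]
 [ 0.    -0.002 -1.     0.23 ]
 [ 0.     0.     0.     1.   ]]
{'time': 0.15, 'q': array([-1.36092133e+00,  2.64588128e-01,  1.60511227e+00, -2.97692616e-07,
        1.27370582e+00, -3.68668597e-02]), 'joint_vel': array([-0.00059867, -0.00207394, -0.00406171, -0.00011252,  0.00133173,
        0.00158217]), 'joint_torque': array([ 4.66005222e-04, -5.15906954e+01, -3.67959058e+01, -3.52078848e-05,
        8.13184044e-03,  2.74075273e-05]), 'tool_pos': array([ 0.16476179, -0.65396975,  0.23021456]), 'tcp_rot': array([-3.11592178e+00, -3.86376561e-01,  2.46423784e-04]), 'wrist_force': array([-0.56187045, -0.0786999 ,  1.02689214]), 'torque': array([-0.01543948, -0.0040852 ,  0.04712142]), 'grip_force': 0.0, 'width': 1.0043557731041524}
```

View pics/scene.png

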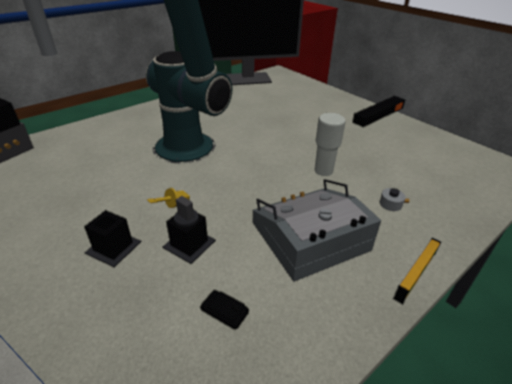

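View pics/side.png

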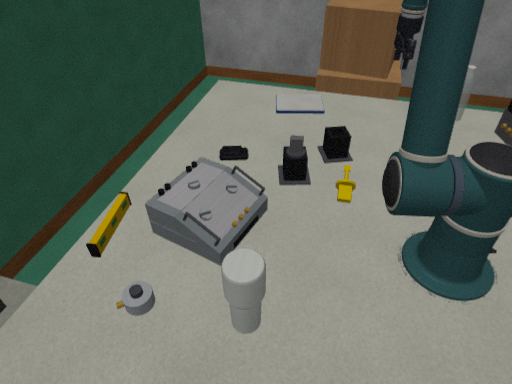

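Candidates for the key: the grey key upright in the stand (scene 185,210; side 297,147), and a yellow one lying on the bench (scene 170,198; side 346,185), which is the look-alike. Stands: scene (188,232) and (110,236). Robot left (+y) is to the right in the scene picture, so I want the stand at 188,232, which also holds the key. Next come rough positions.

```bash
python3 - <<'E'
from h import *
def tri(a,b):
    o1,d1=ray('scene',[a]);o2,d2=ray('side',[b]);A=np.c_[d1[0],-d2[0]];t=np.linalg.lstsq(A,o2-o1,rcond=None)[0]
    p,q=o1+t[0]*d1[0],o2+t[1]*d2[0];return ((p+q)/2).round(3),np.linalg.norm(p-q).round(4)
print('deckscrew',tri((326,215),(232,189)))
print('left',tri((325,186),(205,213)),tri((288,209),(205,213)),'right',tri((288,209),(193,187)))
print('left?',onz('side',[(205,213),(193,187),(232,189)],.11).round(3))
print('scene',onz('scene',[(325,186),(288,209),(326,215)],.11).round(3))
print('keytop',tri((184,203),(297,140)))
print('stands',onz('scene',[(189,244),(112,246)],.005).round(3),onz('side',[(294,174),(335,153)],.005).round(3))
print('tumbler',onz('scene',[(326,170)],0),onz('side',[(245,325)],0),'mouse',onz('scene',[(225,309)],.016),'cell',onz('scene',[(392,203)],.02),'yellow',onz('scene',[(170,198)],.01))
a=cv2.imread('pics/side.png');b=cv2.imread('pics/scene.png')
f=lambda i,x,y:cv2.resize(i[y:y+130,x:x+150],None,fx=2.6,fy=2.6,interpolation=cv2.INTER_CUBIC)
cv2.imwrite('pics/c.png',np.hstack([f(a,135,140),f(b,240,165)]))
E
```

```text
deckscrew (array([0.61 , 0.007, 0.098]), np.float64(0.1013))
left (array([0.593, 0.098, 0.115]), np.float64(0.0067)) (array([0.591, 0.018, 0.06 ]), np.float64(0.0852)) right (array([ 0.634, -0.023,  0.11 ]), np.float64(0.0928))
left? [[ 0.598  0.095  0.11 ]
 [ 0.667  0.01   0.11 ]
 [ 0.563 -0.01   0.11 ]]
scene [[ 0.586  0.101  0.11 ]
 [ 0.591 -0.045  0.11 ]
 [ 0.667  0.013  0.11 ]]
keytop (array([ 0.437, -0.25 ,  0.138]), np.float64(0.0016))
stands [[ 0.445 -0.255  0.005]
 [ 0.325 -0.413  0.005]] [[ 0.438 -0.254  0.005]
 [ 0.323 -0.411  0.005]]
tumbler [[0.43868778 0.29725536 0.        ]] [[0.43384488 0.29537096 0.        ]] mouse [[ 0.66989212 -0.30230828  0.016     ]] cell [[0.69571463 0.29404987 0.02      ]] yellow [[ 0.24993252 -0.19956079  0.01      ]]
```

View pics/c.png

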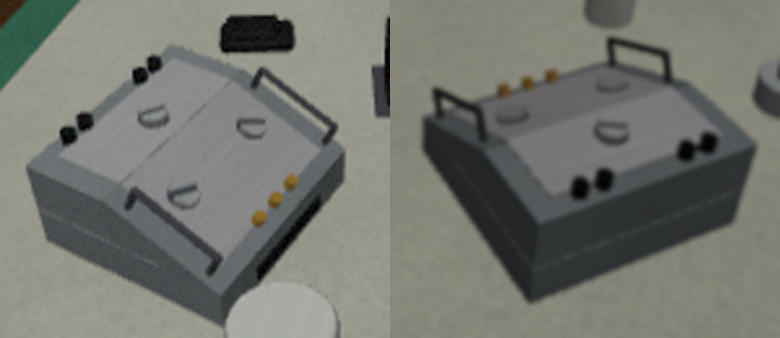

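Pairing corrected: the right screw is scene (288,209) with side (232,189), and the deck screw is scene (326,215) with side (193,187). All three slots lie left-right. Next I move above the key for a close look.

Emit:
{"name": "jog_arm", "arguments": {
  "turn": [
    [0,0,0],
    [0,0,0],
    [0,0,0],
    [0,0,0],
    [0,0,0],
    [0,0,0],
    [0,0,0],
    [0,0,0],
    [0,0,0],
    [0,0,0],
    [0,0,0],
    [0,0,0],
    [0,0,0],
    [0,0,0],
    [0,0,0]
  ],
  "delta_pos": [
    [0.028,-0.025,-0.003],
    [0.028,-0.025,-0.003],
    [0.028,-0.025,-0.003],
    [0.028,-0.025,-0.003],
    [0.028,-0.025,-0.003],
    [0.028,-0.025,-0.003],
    [0.028,-0.025,-0.003],
    [0.028,-0.025,-0.003],
    [0.028,-0.025,-0.003],
    [0.028,-0.025,-0.003],
    [0.028,-0.025,-0.003],
    [0.028,-0.025,-0.003],
    [0.028,-0.025,-0.003],
    [0,0,0],
    [0,0,0]
  ],
  "gripper": [0.0854,0.0854,0.0854,0.0854,0.0854,0.0854,0.0854,0.0854,0.0854,0.0854,0.0854,0.0854,0.0854,0.0854,0.0854],
  "grip_force": 80
}}

```text
time: 1.4
tool_pos: [0.4393, -0.2488, 0.2703]
tcp_rot: [3.117, 0.393, -0.0]
wrist_force: [-0.3, -0.8, -0.3]
width: 1.001
grip_force: 0.0
```

```bash
python3 - <<'E'
from h import *
w,T=grab('wrist','w1.png');np.save('T1.npy',T);print(T.round(4),read_state()['q'].round(3))
E
```

```text
[[ 9.686e-01  2.485e-01  0.000e+00  4.393e-01]
 [ 2.485e-01 -9.686e-01 -1.000e-04 -2.488e-01]
 [-0.000e+00  1.000e-04 -1.000e+00  2.703e-01]
 [ 0.000e+00  0.000e+00  0.000e+00  1.000e+00]] [-5.670e-01 -8.500e-02  1.910e+00 -1.000e-03  1.316e+00  7.550e-01]
```

View pics/w1.png

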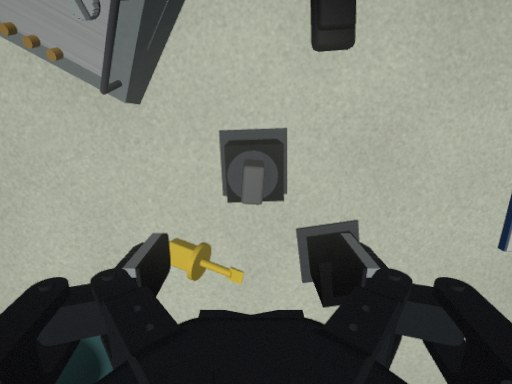

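The wrist view shows the grey key in its stand at (254,170), the yellow look-alike at (195,260) and the empty stand at (330,260). I zoom on the key to get the corners of its top face.

```bash
python3 - <<'E'
from h import *
w=cv2.imread('pics/w1.png');T=np.load('T1.npy')
c=cv2.resize(w[120:215,205:305],None,fx=6,fy=6,interpolation=cv2.INTER_CUBIC);cv2.imwrite('pics/k1.png',cv2.convertScaleAbs(c,alpha=1.8))
print(proj('wrist',[[.437,-.25,.148],[.437,-.25,.09]],T))
E
```

```text
[[251.92119903 189.1829083 ]
 [251.7695825  177.16460729]]
```

View pics/k1.png

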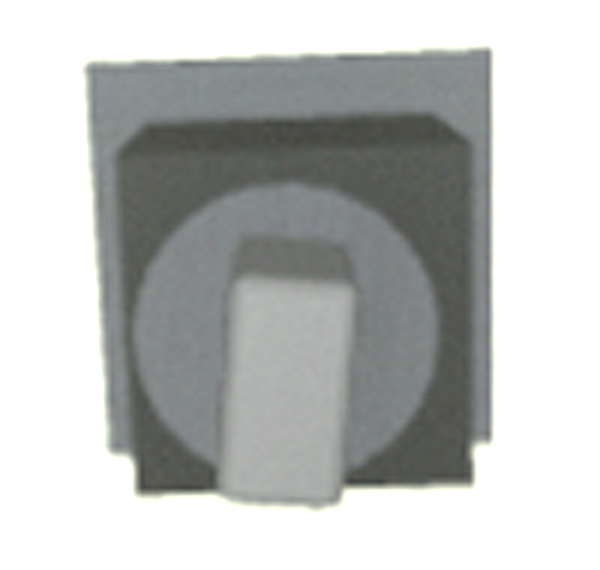

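```bash
python3 - <<'E'
from h import *
T=np.load('T1.npy')
px=lambda L:(np.array(L)+.5)/6-.5+[205,120]
k=onz('wrist',px([(238,278),(356,280),(340,502),(222,497)]),.148,T); s=onz('wrist',px([(117,160),(470,150),(472,483),(137,493)]),.09,T)
for n,p in(('key',k),('stand',s)):
    e=[np.linalg.norm(p[i]-p[(i+1)%4]).round(4) for i in range(4)]
    ax=(p[0]+p[1]-p[2]-p[3]);print(n,p.mean(0).round(4),e,'yaw of up-axis',np.arctan2(ax[1],ax[0]).round(3))
c,R,o=cam('wrist',T);print(o)
print('toolx yaw',np.arctan2(T[1,0],T[0,0]))
m=px([((137+472)/2,0)])
E
```

```text
key [ 0.4416 -0.2497  0.148 ] [np.float64(0.0193), np.float64(0.038), np.float64(0.02), np.float64(0.0375)] yaw of up-axis 0.182
stand [ 0.4417 -0.2521  0.09  ] [np.float64(0.069), np.float64(0.0679), np.float64(0.069), np.float64(0.0681)] yaw of up-axis 0.286
[ 0.50284346 -0.232238    0.41204605]
toolx yaw 0.2511380710544927
```

Emit:
{"name": "jog_arm", "arguments": {
  "turn": [
    [0,0,0.069],
    [0,0,0],
    [0,0,0],
    [0,0,0],
    [0,0,0],
    [0,0,0],
    [0,0,0],
    [0,0,0],
    [0,0,0],
    [0,0,0],
    [0,0,0],
    [0,0,0],
    [0,0,0],
    [0,0,0],
    [0,0,0]
  ],
  "delta_pos": [
    [0.002,0.0015,0.0],
    [0,0,0.033],
    [0,0,0.033],
    [0,0,0.033],
    [0,0,0.033],
    [0,0,0.031],
    [0,0,0],
    [0,0,0],
    [0,0,0],
    [0,0,0],
    [0,0,0],
    [0,0,0],
    [0,0,0],
    [0,0,0],
    [0,0,0]
  ],
  "gripper": [0.0854,0.0854,0.0854,0.0854,0.0854,0.0854,0.0854,0.01,0.01,0.01,0.01,0.01,0.01,0.01,0.01],
  "grip_force": 100
}}

```text
time: 2.7
tool_pos: [0.4423, -0.2523, 0.1095]
tcp_rot: [3.127, 0.279, 0.005]
wrist_force: [-0.4, -0.4, 5.9]
width: 0.244
grip_force: 98.8
```

Emit:
{"name": "jog_arm", "arguments": {
  "turn": [
    [0,0,0],
    [0,0,0],
    [0,0,0],
    [0,0,0],
    [0,0,0],
    [0,0,0],
    [0,0,0],
    [0,0,0],
    [0,0,0],
    [0,0,0],
    [0,0,0],
    [0,0,0],
    [0,0,0],
    [0,0,0],
    [0,0,0],
    [0,0,0],
    [0,0,0]
  ],
  "delta_pos": [
    [0,0,-0.015],
    [0,0,-0.035],
    [0,0,-0.035],
    [0,0,-0.035],
    [0,0,-0.035],
    [0,0,-0.035],
    [0,0,-0.03],
    [0.011,-0.034,0],
    [0.011,-0.034,0],
    [0.011,-0.034,0],
    [0.011,-0.034,0],
    [0.011,-0.034,0],
    [0.011,-0.034,0],
    [0.011,-0.034,0],
    [0.011,-0.034,0],
    [0,0,0],
    [0,0,0]
  ],
  "gripper": [0.01,0.01,0.01,0.01,0.01,0.01,0.01,0.01,0.01,0.01,0.01,0.01,0.01,0.01,0.01,0.01,0.01]
}}

```text
time: 4.12
tool_pos: [0.4789, 0.0337, 0.327]
tcp_rot: [3.128, 0.286, -0.001]
wrist_force: [-0.2, -0.6, -2.1]
width: 0.241
grip_force: 98.7
```

```bash
python3 - <<'E'
from h import *
w,T=grab('wrist');np.save('T2.npy',T);print(T.round(4),read_state()['q'].round(3))
a,_=grab('side','side2.png');b,_=grab('scene','scene2.png');cv2.imwrite('pics/w2.png',w)
for n,i in(('side',a),('scene',b)):
    print(n,proj(n,T[:3,3]+T[:3,2]*.0895).round(0),proj(n,T[:3,3]-T[:3,2]*.0135).round(0))
E
```

```text
[[ 9.834e-01  1.814e-01 -7.000e-04  4.789e-01]
 [ 1.814e-01 -9.834e-01 -3.000e-04  3.370e-02]
 [-7.000e-04  2.000e-04 -1.000e+00  3.270e-01]
 [ 0.000e+00  0.000e+00  0.000e+00  1.000e+00]] [ 1.600e-02 -1.580e-01  1.873e+00 -1.000e-03  1.427e+00  1.407e+00]
side [[258. 165.]] [[257. 126.]]
scene [[283. 137.]] [[286. 100.]]
```

View pics/w2.png

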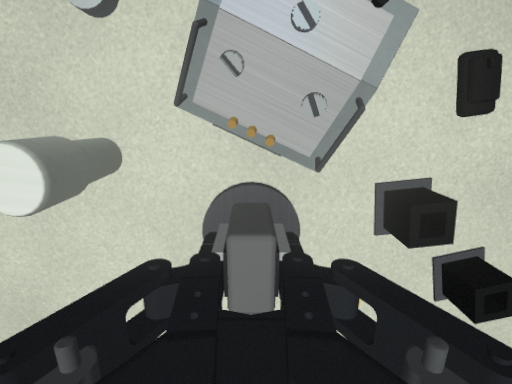

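The slots are not all left-right: left (232,63), right (314,103) and deck (306,16) are turned by different amounts. I zoom in to measure each one.

```bash
python3 - <<'E'
from h import *
w=cv2.imread('pics/w2.png')
c=cv2.resize(w[0:120,205:345],None,fx=5,fy=5,interpolation=cv2.INTER_CUBIC);cv2.imwrite('pics/s2.png',c)
E
```

```text
(no output)
```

View pics/s2.png

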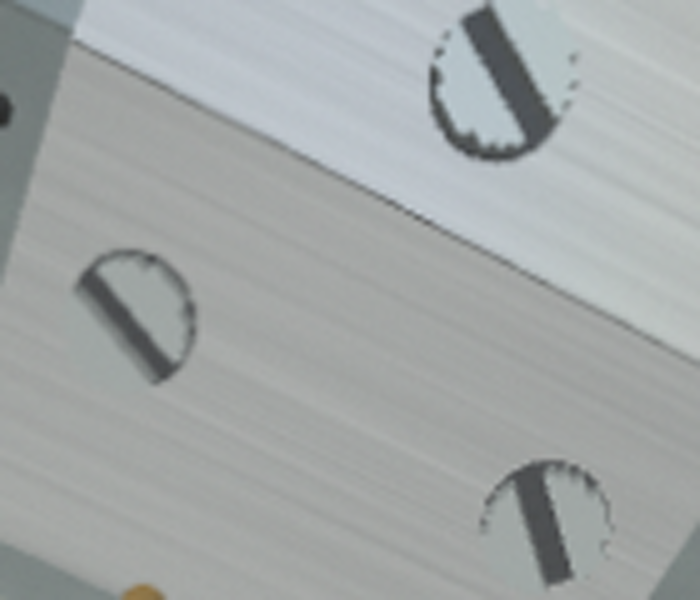

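```bash
cat > geo.py <<'E'
from h import *
def px(L,f,off): return (np.array(L,float)+.5)/f-.5+np.array(off)
def onplane(name,uv,p,n,T):
    o,d=ray(name,uv,T); return o+d*(((p-o)@n)/(d@n))[:,None]
E
python3 - <<'E'
from geo import *
T=np.load('T2.npy'); P=lambda L:px(L,5,[205,0])
e=onz('wrist',P([(75,40),(700,362)]),.111,T); v=e[0]-e[1]; v/=np.linalg.norm(v); yc=v; xc=np.array([v[1],-v[0],0]); z=np.array([0,0,1.])
print('edge',e.round(4),'console yaw',np.arctan2(xc[1],xc[0]).round(4))
E0=e[0]
n=-np.sin(np.radians(25))*xc+np.cos(np.radians(25))*z; up=np.cross(yc,n)
tab={'deck':([(478,12),(541,135)],z,xc),'left':([(88,283),(162,375)],n,up),'right':([(528,475),(560,580)],n,up)}
C={}
for k,(L,nn,u) in tab.items():
    p=onplane('wrist',P(L),E0+nn*.006,nn,T); m=p.mean(0); C[k]=m+nn*.004
    d=p[1]-p[0]; a=np.arctan2(-d@u,-d@yc*1)  # direction angle
    # clockwise from outside: y-axis(left) rotates towards +x(up)
    s=d if d@yc>0 else -d
    print(k,'top pt',C[k].round(4),'len',np.linalg.norm(d).round(4),'turn',np.degrees(np.arctan2(s@u,s@yc)).round(1))
mid=(C['left']+C['right'])/2; print('sep',((C['left']-C['right'])@yc).round(4),((C['left']-C['right'])@xc).round(4),'deck-mid in console',((C['deck']-mid)@yc).round(4),((C['deck']-mid)@xc).round(4),'deck from edge',((C['deck']-E0)@xc).round(4), 'mid from edge',((mid-E0)@xc).round(4))
np.savez('con.npz',xc=xc,yc=yc,E0=E0,**C)
E
```

```text
edge [[ 0.6605  0.1044  0.111 ]
 [ 0.619  -0.057   0.111 ]] console yaw -0.2517
deck top pt [0.6698 0.004  0.121 ] len 0.0299 turn 33.5
left top pt [0.6015 0.0847 0.0977] len 0.0282 turn 26.6
right top pt [ 0.5734 -0.0315  0.0985] len 0.0299 turn 43.6
sep 0.1195 -0.0018 deck-mid in console -0.0014 0.0854 deck from edge 0.034 mid from edge -0.0514
```

The screw points agree with the geometry: 119.5 mm apart against 120, and the deck screw is on the middle line. Measured turns are deck 33°, left 27° and right 44°. I do the deck screw first, starting from a hover with the blade along its slot.

Emit:
{"name": "jog_arm", "arguments": {
  "turn": [
    [0,0,-0.1104],
    [0,0,-0.1104],
    [0,0,-0.1104],
    [0,0,-0.1104],
    [0,0,-0.1104],
    [0,0,0],
    [0,0,0],
    [0,0,0],
    [0,0,0],
    [0,0,0]
  ],
  "delta_pos": [
    [0,0,0],
    [0,0,0],
    [0,0,0],
    [0,0,0],
    [0,0,0],
    [0,0,0.035],
    [0,0,0.035],
    [0,0,0.0],
    [0,0,0],
    [0,0,0]
  ],
  "gripper": [0.01,0.01,0.01,0.01,0.01,0.01,0.01,0.01,0.01,0.01],
  "grip_force": 120
}}

```text
time: 5.1
tool_pos: [0.48, 0.0309, 0.2589]
tcp_rot: [2.935, 1.119, 0.002]
wrist_force: [0.3, -0.1, -1.1]
width: 0.242
grip_force: 117.7
```

```bash
cat >> geo.py <<'E'
def togo(pos,tz,tx):
    """tool-axes shift, and turn, from here to TCP pos with tool z=tz, x=tx"""
    s=read_state();T=tool(s); tz=tz/np.linalg.norm(tz); tx=tx-(tx@tz)*tz; tx/=np.linalg.norm(tx)
    R=np.c_[tx,np.cross(tz,tx),tz]
    print('shift',(T[:3,:3].T@(pos-T[:3,3])).round(4),'turn',Rn.from_matrix(T[:3,:3].T@R).as_rotvec().round(4),'pos',np.round(pos,4),'now',T[:3,3].round(4),'q',s['q'].round(2),'F',s['wrist_force'].round(1))
E
python3 - <<'E'
from geo import *
c=np.load('con.npz'); z=np.array([0,0,1.])
a=np.radians(33.5); slot=np.cos(a)*c['yc']+np.sin(a)*c['xc']
togo(c['deck']+.0009*c['yc']+z*(.010+.0895),-z,slot)
E
```

```text
shift [0.1244 0.1459 0.0387] turn [ 0.0011 -0.0011 -0.0062] pos [0.67   0.0049 0.2205] now [0.48   0.0309 0.2589] q [ 0.01 -0.13  1.97 -0.    1.3   0.86] F [ 0.3 -0.1 -1.1]
```

Emit:
{"name": "jog_arm", "arguments": {
  "turn": [
    [0,0,-0.006],
    [0,0,0],
    [0,0,0],
    [0,0,0],
    [0,0,0],
    [0,0,0],
    [0,0,0],
    [0,0,0],
    [0,0,0],
    [0,0,0]
  ],
  "delta_pos": [
    [0.0207,0.0243,0],
    [0.0207,0.0243,0],
    [0.0207,0.0243,0],
    [0.0207,0.0243,0],
    [0.0207,0.0243,0],
    [0.0207,0.0243,0],
    [0,0,0.019],
    [0,0,0.019],
    [0,0,0],
    [0,0,0]
  ],
  "gripper": [0.01,0.01,0.01,0.01,0.01,0.01,0.01,0.01,0.01,0.01]
}}

```text
time: 5.93
tool_pos: [0.6697, 0.0066, 0.2202]
tcp_rot: [2.932, 1.129, 0.0]
wrist_force: [-1.2, 0.3, -1.5]
width: 0.24
grip_force: 118.2
```

```bash
python3 - <<'E'
from geo import *
c=np.load('con.npz'); z=np.array([0,0,1.])
a=np.radians(33.5); slot=np.cos(a)*c['yc']+np.sin(a)*c['xc']
togo(c['deck']+.0009*c['yc']+z*(.010+.0895),-z,slot)
a,T=grab('side');b,_=grab('scene');w,_=grab('wrist','w3.png')
P=c['deck']
def cr(i,n):
    u=proj(n,P+z*.02)[0].round().astype(int);print(n,u-[30,35],proj(n,[P,T[:3,3]+T[:3,2]*.0895]).round(1).tolist())
    return cv2.resize(i[u[1]-35:u[1]+35,u[0]-30:u[0]+30],None,fx=6,fy=6,interpolation=cv2.INTER_CUBIC)
cv2.imwrite('pics/d3.png',np.hstack([cr(a,'side'),cr(b,'scene')]))
E
```

```text
shift [-0.0009  0.0015 -0.0003] turn [0.0001 0.     0.0009] pos [0.67   0.0049 0.2205] now [0.6697 0.0066 0.2202] q [-0.03  0.26  1.63 -0.    1.25  0.81] F [-1.2  0.3 -1.5]
side [162 141] [[192.6, 182.3], [191.8, 180.1]]
scene [296 172] [[325.2, 213.7], [326.4, 210.3]]
```

View pics/d3.png

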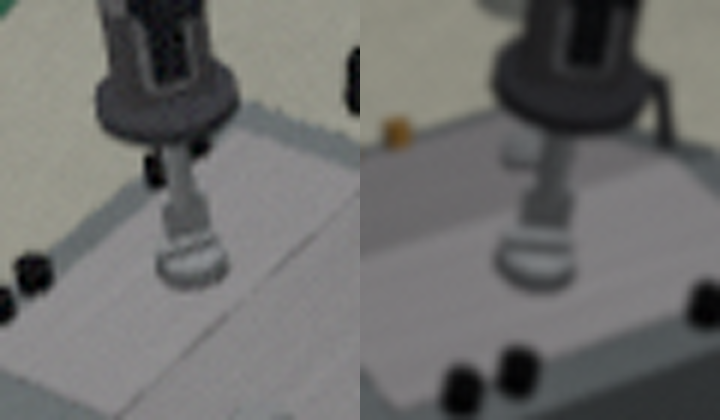

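The picture shows the blade just above the deck head and along the slot. It is about 1 px off, which agrees with the computed correction, so I shift and go down.

Emit:
{"name": "jog_arm", "arguments": {
  "turn": [
    [0,0,0],
    [0,0,0],
    [0,0,0],
    [0,0,0],
    [0,0,0],
    [0,0,0]
  ],
  "delta_pos": [
    [-0.001,0.0015,0],
    [0,0,0.006],
    [0,0,0.005],
    [0,0,0.003],
    [0,0,0],
    [0,0,0]
  ],
  "gripper": [0.01,0.01,0.01,0.01,0.01,0.01]
}}

```text
time: 6.58
tool_pos: [0.6689, 0.0052, 0.2045]
tcp_rot: [-2.931, -1.13, 0.002]
wrist_force: [-0.5, -0.2, -1.2]
width: 0.24
grip_force: 118.2
```

Emit:
{"name": "jog_arm", "arguments": {
  "turn": [
    [0,0,0],
    [0,0,0],
    [0,0,0],
    [0,0,0]
  ],
  "delta_pos": [
    [0,0,0.0015],
    [0,0,0.0015],
    [0,0,0],
    [0,0,0]
  ],
  "gripper": [0.01,0.01,0.01,0.01]
}}

```text
time: 6.92
tool_pos: [0.6698, 0.0052, 0.2034]
tcp_rot: [2.931, 1.13, 0.002]
wrist_force: [-1.2, -0.4, 4.1]
width: 0.244
grip_force: 119.2
```

In the slot, touching the floor. Now turning.

Emit:
{"name": "jog_arm", "arguments": {
  "turn": [
    [0,0,0.1],
    [0,0,0.1],
    [0,0,0.1],
    [0,0,0.1],
    [0,0,0.1],
    [0,0,0.1],
    [0,0,0.1],
    [0,0,0.1],
    [0,0,0.1],
    [0,0,0.08],
    [0,0,0]
  ],
  "delta_pos": [
    [0,0,0],
    [0,0,0],
    [0,0,0],
    [0,0,0],
    [0,0,0],
    [0,0,0],
    [0,0,0],
    [0,0,0],
    [0,0,0],
    [0,0,0],
    [0,0,0]
  ],
  "gripper": [0.01,0.01,0.01,0.01,0.01,0.01,0.01,0.01,0.01,0.01,0.01]
}}

```text
time: 7.83
tool_pos: [0.6701, 0.0048, 0.2034]
tcp_rot: [3.117, -0.385, 0.003]
wrist_force: [-0.9, -0.8, 4.5]
width: 0.24
grip_force: 118.8
```

```bash
python3 - <<'E'
from geo import *
s=read_state();print(s['torque'],s['wrist_force'],s['tool_pos'],s['q'][5])
E
```

```text
[-0.27282642  0.26972124  0.09513837] [-0.87254431 -0.813781    4.45670039] [0.67008624 0.00476974 0.20344424] 1.7872595762548769
```

Torque is 0.1 N m, so the screw is being turned. I continue past home to take up the slack in the slot, until the torque climbs.

Emit:
{"name": "jog_arm", "arguments": {
  "turn": [
    [0,0,0.06],
    [0,0,0.06],
    [0,0,0.04],
    [0,0,0]
  ],
  "delta_pos": [
    [0,0,0],
    [0,0,0],
    [0,0,0],
    [0,0,0]
  ],
  "gripper": [0.01,0.01,0.01,0.01]
}}

```text
time: 8.17
tool_pos: [0.67, 0.0047, 0.2034]
tcp_rot: [3.078, -0.628, 0.003]
wrist_force: [-0.6, -2.4, 5.7]
width: 0.24
grip_force: 119.1
```

```bash
python3 - <<'E'
from geo import *
s=read_state();print(s['torque'],s['wrist_force'],s['tool_pos'],s['q'][5],tool(s)[:2,0])
E
```

```text
[-0.33053165  0.31062927  0.09856653] [-0.648952   -2.39578943  5.71770281] [0.66998764 0.00466338 0.20338827] 1.9441216994868915 [ 0.91995729 -0.39201433]
```

Emit:
{"name": "jog_arm", "arguments": {
  "turn": [
    [0,0,0.05],
    [0,0,0.05],
    [0,0,0.0]
  ],
  "delta_pos": [
    [0,0,0],
    [0,0,0],
    [0,0,0]
  ],
  "gripper": [0.01,0.01,0.01]
}}

```text
time: 8.42
tool_pos: [0.67, 0.0047, 0.2034]
tcp_rot: [3.042, -0.782, 0.003]
wrist_force: [-2.2, -1.3, 5.4]
width: 0.243
grip_force: 119.1
```

```bash
python3 - <<'E'
from geo import *
s=read_state();print(s['torque'],s['wrist_force'],s['tool_pos'],s['q'][5],tool(s)[:2,0])
E
```

```text
[-0.42335861  0.36089274  0.02872949] [-2.1585999  -1.34979649  5.36678494] [0.66995202 0.00465421 0.20339528] 2.0443438121943855 [ 0.87613103 -0.48206978]
```

Emit:
{"name": "jog_arm", "arguments": {
  "turn": [
    [0,0,0.05],
    [0,0,0.05],
    [0,0,0.0]
  ],
  "delta_pos": [
    [0,0,0],
    [0,0,0],
    [0,0,0]
  ],
  "gripper": [0.01,0.01,0.01]
}}

```text
time: 8.67
tool_pos: [0.6699, 0.0047, 0.2034]
tcp_rot: [3.0, -0.931, 0.002]
wrist_force: [-2.2, -0.8, 4.9]
width: 0.24
grip_force: 119.2
```

```bash
python3 - <<'E'
from geo import *
s=read_state();print(s['torque'],s['wrist_force'],s['tool_pos'],s['q'][5],tool(s)[:2,0])
w,T=grab('wrist','w4.png');a,_=grab('side','a4.png')
E
```

```text
[-0.45831224  0.40464536  0.32868792] [-2.19659516 -0.84485325  4.85925422] [0.6698526  0.00465258 0.20337937] 2.143666253058196 [ 0.8241197 -0.5664132]
```

The torque rose to 0.33 N m, so the stop is reached. I unwind the slack, lift out and plan the right screw.

Emit:
{"name": "jog_arm", "arguments": {
  "turn": [
    [0,0,-0.1],
    [0,0,-0.1],
    [0,0,-0.1],
    [0,0,0],
    [0,0,0],
    [0,0,0],
    [0,0,0],
    [0,0,0]
  ],
  "delta_pos": [
    [0,0,0],
    [0,0,0],
    [0,0,0],
    [0,0,-0.02],
    [0,0,-0.035],
    [0,0,-0.035],
    [0,0,0],
    [0,0,0]
  ],
  "gripper": [0.01,0.01,0.01,0.01,0.01,0.01,0.01,0.01]
}}

```text
time: 9.43
tool_pos: [0.6712, 0.0053, 0.2953]
tcp_rot: [-3.105, 0.472, -0.009]
wrist_force: [0.3, 0.6, -2.7]
width: 0.24
grip_force: 118.3
```

```bash
cat >> geo.py <<'E'
c=dict(np.load('con.npz')); z=np.array([0,0,1.]); n25=-np.sin(np.radians(25))*c['xc']+np.cos(np.radians(25))*z; up=np.cross(c['yc'],n25)
def slope(k,deg,h,L=.091):
    a=np.radians(deg); togo(c[k]-.0005*c['yc']+n25*(h+L),-n25,np.cos(a)*c['yc']+np.sin(a)*up)
E
python3 - <<'E'
from geo import *
slope('right',43.6,.06);slope('right',43.6,.012);slope('left',26.6,.06)
E
```

```text
shift [-0.1465  0.068   0.059 ] turn [-0.1663  0.4116 -0.8466] pos [ 0.5115 -0.0161  0.2354] now [0.6712 0.0053 0.2953] q [-0.03  0.22  1.54  0.    1.37  1.84] F [ 0.3  0.6 -2.7]
shift [-0.1264  0.0671  0.1026] turn [-0.1663  0.4116 -0.8466] pos [ 0.5311 -0.0211  0.1918] now [0.6712 0.0053 0.2953] q [-0.03  0.22  1.54  0.    1.37  1.84] F [ 0.3  0.6 -2.7]
shift [-0.1542 -0.0513  0.06  ] turn [-0.231   0.3922 -1.1382] pos [0.5395 0.1001 0.2345] now [0.6712 0.0053 0.2953] q [-0.03  0.22  1.54  0.    1.37  1.84] F [ 0.3  0.6 -2.7]
```

Emit:
{"name": "jog_arm", "arguments": {
  "turn": [
    [0,0,0],
    [0,0,0],
    [0,0,0],
    [0,0,0],
    [0,0,0],
    [-0.0208,0.0515,-0.1058],
    [-0.0208,0.0515,-0.1058],
    [-0.0208,0.0515,-0.1058],
    [-0.0208,0.0515,-0.1058],
    [-0.0208,0.0515,-0.1058],
    [-0.0208,0.0515,-0.1058],
    [-0.0208,0.0515,-0.1058],
    [-0.0208,0.0515,-0.1058],
    [0,0,0],
    [0,0,0]
  ],
  "delta_pos": [
    [-0.0293,0.0136,0.007],
    [-0.0293,0.0136,0.007],
    [-0.0293,0.0136,0.007],
    [-0.0293,0.0136,0.007],
    [-0.0293,0.0136,0.007],
    [0,0,0],
    [0,0,0],
    [0,0,0],
    [0,0,0],
    [0,0,0],
    [0,0,0],
    [0,0,0],
    [0,0,0],
    [0,0,0],
    [0,0,0]
  ],
  "gripper": [0.01,0.01,0.01,0.01,0.01,0.01,0.01,0.01,0.01,0.01,0.01,0.01,0.01,0.01,0.01]
}}

```text
time: 10.68
tool_pos: [0.5072, -0.0158, 0.2545]
tcp_rot: [2.766, 0.786, 0.534]
wrist_force: [0.4, 0.8, -2.3]
width: 0.241
grip_force: 118.4
```

```bash
python3 - <<'E'
from geo import *
slope('right',43.6,.012)
E
```

```text
shift [-0.0017 -0.0033  0.0671] turn [-0.0049  0.0098 -0.0034] pos [ 0.5311 -0.0211  0.1918] now [ 0.5072 -0.0158  0.2545] q [-0.01 -0.35  2.21 -0.13  0.87  1.07] F [ 0.4  0.8 -2.3]
```

Emit:
{"name": "jog_arm", "arguments": {
  "turn": [
    [-0.005,0.01,-0.003],
    [0,0,0],
    [0,0,0],
    [0,0,0],
    [0,0,0]
  ],
  "delta_pos": [
    [-0.0015,-0.003,0.0],
    [0,0,0.033],
    [0,0,0.03],
    [0,0,0],
    [0,0,0]
  ],
  "gripper": [0.01,0.01,0.01,0.01,0.01]
}}

```text
time: 11.1
tool_pos: [0.5316, -0.0208, 0.1961]
tcp_rot: [2.759, 0.791, 0.547]
wrist_force: [-0.3, 0.0, -1.8]
width: 0.241
grip_force: 118.2
```

```bash
python3 - <<'E'
from geo import *
slope('right',43.6,.012)
a,T=grab('side');b,_=grab('scene')
P=c['right']
def cr(i,n):
    u=proj(n,P+z*.02)[0].round().astype(int);print(n,u-[30,35],proj(n,[P,T[:3,3]+T[:3,2]*.091]).round(1).tolist())
    return cv2.resize(i[u[1]-35:u[1]+35,u[0]-30:u[0]+30],None,fx=6,fy=6,interpolation=cv2.INTER_CUBIC)
cv2.imwrite('pics/r5.png',np.hstack([cr(a,'side'),cr(b,'scene')]))
E
```

```text
shift [-0.0017 -0.0013  0.0037] turn [-0.0005  0.0009  0.0006] pos [ 0.5311 -0.0211  0.1918] now [ 0.5316 -0.0208  0.1961] q [-0.02 -0.25  2.25 -0.15  0.72  1.08] F [-0.3  0.  -1.8]
side [201 146] [[231.2, 186.8], [232.5, 183.0]]
scene [257 166] [[286.5, 206.8], [285.9, 201.2]]
```

View pics/r5.png

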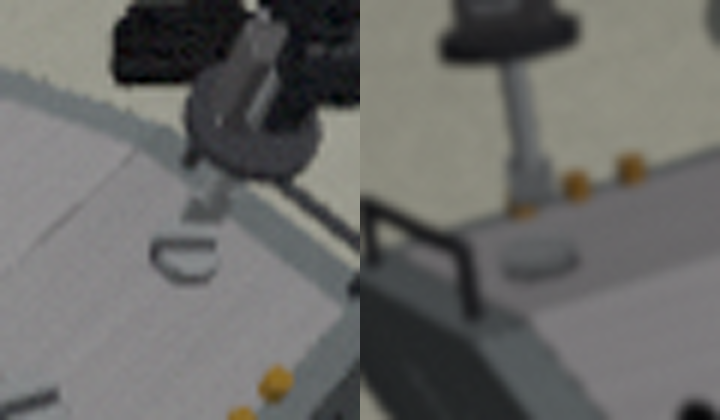

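```bash
cat >> geo.py <<'E'
def tri(a,b):
    o1,d1=ray('scene',[a]);o2,d2=ray('side',[b]);A=np.c_[d1[0],-d2[0]];t=np.linalg.lstsq(A,o2-o1,rcond=None)[0]
    p,q=o1+t[0]*d1[0],o2+t[1]*d2[0];return (p+q)/2,np.linalg.norm(p-q).round(4)
E
python3 - <<'E'
from geo import *
T=tool();F=np.c_[c['yc'],up,n25]
h,e=tri((286.9,208.6),(231.7,188.7));b,e2=tri((285.3,200.2),(235.1,182.2))
print('head',h.round(4),e,'vs',c['right'].round(4),'diff y,up,n',(F.T@(h-c['right'])).round(4))
q=T[:3,3]+T[:3,2]*.091;print('blade',b.round(4),e2,'vs',q.round(4),(F.T@(b-q)).round(4))
# head outline by darker rim in enlarged images
E
```

```text
head [ 0.5731 -0.0304  0.0921] 0.0021 vs [ 0.5734 -0.0315  0.0985] diff y,up,n [ 0.001  -0.0032 -0.0056]
blade [ 0.5639 -0.0314  0.1157] 0.0051 vs [ 0.5713 -0.0303  0.1177] [-0.0029 -0.007   0.0011]
```

```bash
cat >> geo.py <<'E'
def tipmask(name,ref,X,T):
    """rows of the part that differs from the reference picture near the predicted tip X"""
    i,_=grab(name); r=cv2.imread('pics/'+ref); d=cv2.absdiff(cv2.GaussianBlur(i,(3,3),0),cv2.GaussianBlur(r,(3,3),0)).max(2)
    u=proj(name,X)[0]; m=(d>14).astype(np.uint8)
    pr=[proj(name,X-T[:3,2]*s)[0] for s in (0,.01,.02,.03,.04,.05,.06)]
    for q in pr:
        y=int(round(q[1])); x0=int(q[0])-16; row=m[y,x0:x0+33]; xs=np.flatnonzero(row)+x0
        print(name,'pred',q.round(1),'row',y,'extent',(xs.min(),xs.max()) if len(xs) else None,d[y,x0:x0+33].tolist())
    for y in range(int(u[1])-3,int(u[1])+7): print(y,d[y,int(u[0])-9:int(u[0])+10].tolist())
E
python3 - <<'E'
from geo import *
T=tool();X=T[:3,3]+T[:3,2]*.091
tipmask('side','side.png',X,T);tipmask('scene','scene.png',X,T)
E
```

```text
side pred [231.5 181.8] row 182 extent (np.int64(233), np.int64(235)) [1, 2, 1, 0, 1, 1, 1, 1, 1, 0, 1, 1, 1, 1, 5, 10, 12, 14, 16, 19, 19, 14, 7, 1, 1, 1, 1, 1, 2, 2, 1, 1, 2]
side pred [232.6 179.6] row 180 extent (np.int64(230), np.int64(237)) [1, 1, 1, 0, 1, 1, 2, 3, 2, 1, 2, 2, 2, 7, 22, 39, 46, 49, 49, 44, 36, 23, 9, 2, 1, 2, 1, 1, 1, 2, 1, 0, 1]
side pred [233.8 177.5] row 177 extent (np.int64(235), np.int64(237)) [1, 1, 0, 0, 1, 1, 1, 1, 1, 1, 0, 1, 1, 5, 11, 12, 8, 8, 15, 22, 20, 10, 1, 0, 1, 1, 2, 2, 1, 1, 1, 0, 2]
side pred [235.  175.3] row 175 extent (np.int64(237), np.int64(248)) [1, 1, 0, 1, 1, 0, 1, 1, 1, 1, 1, 1, 1, 4, 7, 5, 3, 13, 22, 28, 28, 34, 41, 37, 25, 15, 13, 19, 26, 24, 11, 3, 1]
side pred [236.2 173.1] row 173 extent (np.int64(236), np.int64(251)) [2, 1, 1, 2, 2, 1, 2, 1, 1, 1, 2, 2, 2, 1, 1, 8, 29, 62, 89, 98, 91, 68, 38, 22, 26, 42, 66, 88, 90, 74, 50, 24, 6]
side pred [237.5 170.8] row 171 extent (np.int64(234), np.int64(252)) [2, 2, 1, 0, 1, 1, 1, 1, 1, 1, 1, 1, 2, 18, 56, 91, 95, 73, 44, 22, 13, 21, 44, 72, 89, 95, 97, 98, 97, 90, 66, 31, 8]
side pred 
[... 2033 characters left out ...]
, 30, 18, 5, 3, 5, 4, 4, 5, 4, 4, 4, 5, 5, 5, 5, 5]
197 [4, 4, 5, 3, 4, 17, 29, 36, 43, 49, 53, 49, 36, 17, 4, 2, 3, 3, 4]
198 [5, 4, 4, 4, 6, 14, 23, 27, 34, 42, 44, 39, 27, 11, 2, 3, 3, 4, 3]
199 [4, 4, 4, 4, 7, 16, 24, 24, 22, 26, 26, 20, 11, 4, 2, 4, 4, 4, 3]
200 [4, 4, 4, 4, 5, 10, 15, 15, 8, 9, 7, 4, 0, 3, 3, 3, 4, 4, 4]
201 [4, 3, 4, 3, 3, 4, 6, 6, 4, 3, 2, 3, 4, 4, 3, 4, 4, 5, 4]
202 [3, 3, 3, 3, 3, 3, 3, 4, 4, 4, 4, 4, 4, 4, 4, 4, 4, 4, 4]
203 [3, 4, 3, 4, 3, 4, 3, 4, 4, 4, 4, 4, 3, 4, 4, 4, 4, 3, 3]
204 [4, 4, 4, 4, 4, 4, 4, 4, 4, 4, 4, 4, 4, 4, 4, 4, 4, 4, 3]
205 [4, 3, 4, 4, 4, 4, 4, 4, 4, 4, 4, 4, 3, 4, 4, 4, 3, 4, 4]
206 [4, 4, 3, 4, 4, 3, 4, 4, 4, 4, 3, 4, 3, 4, 4, 3, 3, 3, 3]
```

```bash
python3 - <<'E'
from geo import *
T=tool();F=np.c_[c['yc'],up,n25]
b,e2=tri((285.6,200),(233.7,181.9));q=T[:3,3]+T[:3,2]*.091;print('blade',b.round(4),e2,'vs',q.round(4),(F.T@(b-q)).round(4), 'tool axes',(T[:3,:3].T@(b-q)).round(4))
slope('right',43.6,.012)
E
```

```text
blade [ 0.5664 -0.0311  0.1171] 0.0023 vs [ 0.5719 -0.0303  0.119 ] [-0.0022 -0.0055  0.0005] tool axes [-0.0054 -0.0025 -0.0005]
shift [-0.0052 -0.0039  0.0072] turn [ 0.0046 -0.0069  0.0009] pos [ 0.5311 -0.0211  0.1918] now [ 0.534  -0.0207  0.2011] q [-0.02 -0.25  2.24 -0.15  0.72  1.08] F [ 0.8  0.2 -0.6]
```

Emit:
{"name": "jog_arm", "arguments": {
  "turn": [
    [0,0,0],
    [0,0,0]
  ],
  "delta_pos": [
    [0,0,0],
    [0,0,0]
  ],
  "gripper": [0.01,0.01]
}}

```text
time: 11.47
tool_pos: [0.5335, -0.0207, 0.2006]
tcp_rot: [2.754, 0.791, 0.559]
wrist_force: [0.6, 0.8, -2.1]
width: 0.238
grip_force: 118.2
```

```bash
python3 - <<'E'
from geo import *
for i in range(5):
    s=read_state();print(s['time'],s['tool_pos'].round(4),s['q'].round(4),s['joint_vel'].round(3),s['wrist_force'].round(1));grab('wrist')
slope('right',43.6,.012)
E
```

```text
11.4667 [ 0.5335 -0.0207  0.2006] [-0.0232 -0.2523  2.2447 -0.1454  0.7203  1.0765] [-0.002  0.001  0.007 -0.    -0.003 -0.   ] [ 0.6  0.8 -2.1]
11.5167 [ 0.5333 -0.0207  0.2003] [-0.0232 -0.2521  2.245  -0.1454  0.7203  1.0765] [-0.001  0.004  0.004 -0.    -0.    -0.001] [ 0.1 -0.2 -1.9]
11.5667 [ 0.5331 -0.0207  0.2   ] [-0.0232 -0.2519  2.2453 -0.1454  0.7203  1.0764] [-0.001  0.004  0.005 -0.001 -0.001 -0.001] [ 0.1 -0.4 -1.7]
11.6167 [ 0.533  -0.0208  0.1997] [-0.0233 -0.2517  2.2456 -0.1454  0.7202  1.0764] [ 0.     0.004  0.001 -0.     0.    -0.002] [-0.1 -0.8 -2.9]
11.6667 [ 0.5329 -0.0208  0.1995] [-0.0233 -0.2515  2.2458 -0.1454  0.7201  1.0764] [ 0.     0.004  0.002 -0.003  0.002 -0.001] [-1.2  0.6 -2.5]
shift [-0.0037 -0.0028  0.0061] turn [ 0.0032 -0.0048  0.0013] pos [ 0.5311 -0.0211  0.1918] now [ 0.5328 -0.0208  0.1993] q [-0.02 -0.25  2.25 -0.15  0.72  1.08] F [-0.6 -0.6 -1.3]
```

The arm is just settling slowly after the move. I make the correction, wait, and recheck.

Emit:
{"name": "jog_arm", "arguments": {
  "turn": [
    [0,0,0],
    [0,0,0],
    [0,0,0],
    [0,0,0],
    [0,0,0],
    [0,0,0],
    [0,0,0],
    [0,0,0],
    [0,0,0],
    [0,0,0]
  ],
  "delta_pos": [
    [0,0,0.003],
    [0,0,0],
    [0,0,0],
    [0,0,0],
    [0,0,0],
    [0,0,0],
    [0,0,0],
    [0,0,0],
    [0,0,0],
    [0,0,0]
  ],
  "gripper": [0.01,0.01,0.01,0.01,0.01,0.01,0.01,0.01,0.01,0.01]
}}

```text
time: 12.55
tool_pos: [0.5341, -0.0211, 0.1963]
tcp_rot: [2.755, 0.792, 0.556]
wrist_force: [-0.3, 0.9, -2.0]
width: 0.243
grip_force: 118.2
```

```bash
python3 - <<'E'
from geo import *
slope('right',43.6,.012);print(read_state()['joint_vel'].round(4))
E
```

```text
shift [-0.0037 -0.0028  0.0028] turn [ 0.003  -0.0045  0.0014] pos [ 0.5311 -0.0211  0.1918] now [ 0.5341 -0.0211  0.1963] q [-0.02 -0.25  2.25 -0.15  0.71  1.08] F [-0.3  0.9 -2. ]
[ 0.0013 -0.     -0.0016  0.0026 -0.0001  0.0022]
```

Emit:
{"name": "jog_arm", "arguments": {
  "turn": [
    [0.003,-0.0045,0.001],
    [0,0,0],
    [0,0,0],
    [0,0,0],
    [0,0,0],
    [0,0,0]
  ],
  "delta_pos": [
    [-0.0037,-0.0028,0.003],
    [0,0,0.004],
    [0,0,0.004],
    [0,0,0],
    [0,0,0],
    [0,0,0]
  ],
  "gripper": [0.01,0.01,0.01,0.01,0.01,0.01]
}}

```text
time: 13.05
tool_pos: [0.5344, -0.022, 0.1842]
tcp_rot: [2.759, 0.791, 0.548]
wrist_force: [0.4, 0.8, -1.6]
width: 0.243
grip_force: 118.2
```

```bash
python3 - <<'E'
from geo import *
slope('right',43.6,.0);print(read_state()['joint_vel'].round(4))
E
```

```text
shift [0.0001 0.0001 0.0036] turn [-0.0003  0.0004  0.0003] pos [ 0.536  -0.0224  0.181 ] now [ 0.5344 -0.022   0.1842] q [-0.03 -0.23  2.26 -0.15  0.69  1.08] F [ 0.4  0.8 -1.6]
[ 0.0004 -0.0053 -0.0038 -0.0007 -0.0003  0.0003]
```

Aligned to 0.1 mm, with the face 3.6 mm ahead. Lowering stepwise.

Emit:
{"name": "jog_arm", "arguments": {
  "turn": [
    [0,0,0],
    [0,0,0],
    [0,0,0],
    [0,0,0],
    [0,0,0]
  ],
  "delta_pos": [
    [0,0,0.004],
    [0,0,0.004],
    [0,0,0],
    [0,0,0],
    [0,0,0]
  ],
  "gripper": [0.01,0.01,0.01,0.01,0.01]
}}

```text
time: 13.47
tool_pos: [0.5376, -0.0228, 0.177]
tcp_rot: [2.759, 0.791, 0.548]
wrist_force: [-0.1, -0.9, -1.8]
width: 0.241
grip_force: 118.2
```

```bash
python3 - <<'E'
from geo import *
slope('right',43.6,.0)
E
```

```text
shift [ 0.0002  0.0001 -0.0043] turn [-0.0002  0.0004  0.0004] pos [ 0.536  -0.0224  0.181 ] now [ 0.5376 -0.0228  0.177 ] q [-0.03 -0.21  2.26 -0.15  0.68  1.08] F [-0.1 -0.9 -1.8]
```

Emit:
{"name": "jog_arm", "arguments": {
  "turn": [
    [0,0,0],
    [0,0,0],
    [0,0,0],
    [0,0,0],
    [0,0,0]
  ],
  "delta_pos": [
    [0,0,0.002],
    [0,0,0.0015],
    [0,0,0],
    [0,0,0],
    [0,0,0]
  ],
  "gripper": [0.01,0.01,0.01,0.01,0.01]
}}

```text
time: 13.88
tool_pos: [0.5391, -0.0232, 0.174]
tcp_rot: [2.759, 0.791, 0.549]
wrist_force: [0.5, -0.6, -2.6]
width: 0.244
grip_force: 118.2
```

```bash
python3 - <<'E'
from geo import *
slope('right',43.6,.0);print((tool()[:3,:3].T@read_state()['torque']).round(3))
E
```

```text
shift [ 0.0001  0.     -0.0077] turn [-0.0001  0.0001  0.0003] pos [ 0.536  -0.0224  0.181 ] now [ 0.5391 -0.0232  0.174 ] q [-0.03 -0.21  2.26 -0.15  0.67  1.08] F [ 0.5 -0.6 -2.6]
[ 0.262 -0.21  -0.055]
```

Emit:
{"name": "jog_arm", "arguments": {
  "turn": [
    [0,0,0.1],
    [0,0,0.1],
    [0,0,0.1],
    [0,0,0.1],
    [0,0,0.1],
    [0,0,0.1],
    [0,0,0.1],
    [0,0,0.1],
    [0,0,0.1],
    [0,0,0.1],
    [0,0,0]
  ],
  "delta_pos": [
    [0,0,0.0005],
    [0,0,0],
    [0,0,0],
    [0,0,0],
    [0,0,0],
    [0,0,0],
    [0,0,0],
    [0,0,0],
    [0,0,0],
    [0,0,0],
    [0,0,0]
  ],
  "gripper": [0.01,0.01,0.01,0.01,0.01,0.01,0.01,0.01,0.01,0.01,0.01]
}}

```text
time: 14.8
tool_pos: [0.5392, -0.0237, 0.1735]
tcp_rot: [2.979, -0.672, 0.676]
wrist_force: [-0.6, -1.6, -2.4]
width: 0.239
grip_force: 118.2
```

```bash
python3 - <<'E'
from geo import *
slope('right',90,.0);print((tool()[:3,:3].T@read_state()['torque']).round(3))
E
```

```text
shift [-0.     -0.0005 -0.0082] turn [ 9.000e-04  1.000e-04 -1.917e-01] pos [ 0.536  -0.0224  0.181 ] now [ 0.5392 -0.0237  0.1735] q [-0.03 -0.21  2.26 -0.15  0.67  2.08] F [-0.6 -1.6 -2.4]
[-0.623 -0.186 -0.026]
```

Emit:
{"name": "jog_arm", "arguments": {
  "turn": [
    [0,0,0.07],
    [0,0,0.07],
    [0,0,0]
  ],
  "delta_pos": [
    [0,0,0],
    [0,0,0],
    [0,0,0]
  ],
  "gripper": [0.01,0.01,0.01]
}}

```text
time: 15.05
tool_pos: [0.5391, -0.0237, 0.1734]
tcp_rot: [-2.925, 0.873, -0.675]
wrist_force: [-1.4, -2.7, -2.2]
width: 0.243
grip_force: 118.5
```

```bash
python3 - <<'E'
from geo import *
slope('right',90,.0);print((tool()[:3,:3].T@read_state()['torque']).round(3))
E
```

```text
shift [ 0.0001 -0.0005 -0.0082] turn [ 1.100e-03  3.000e-04 -3.279e-01] pos [ 0.536  -0.0224  0.181 ] now [ 0.5391 -0.0237  0.1734] q [-0.03 -0.2   2.26 -0.15  0.67  2.22] F [-1.4 -2.7 -2.2]
[-0.777 -0.136 -0.228]
```

Emit:
{"name": "jog_arm", "arguments": {
  "turn": [
    [0,0,0.05],
    [0,0,0]
  ],
  "delta_pos": [
    [0,0,0],
    [0,0,0]
  ],
  "gripper": [0.01,0.01]
}}

```text
time: 15.22
tool_pos: [0.539, -0.0237, 0.1734]
tcp_rot: [-2.894, 0.94, -0.672]
wrist_force: [-1.6, -2.8, -0.7]
width: 0.242
grip_force: 118.6
```

```bash
python3 - <<'E'
from geo import *
slope('right',90,.0);print((tool()[:3,:3].T@read_state()['torque']).round(3))
E
```

```text
shift [ 0.0001 -0.0005 -0.0082] turn [ 1.200e-03  3.000e-04 -3.759e-01] pos [ 0.536  -0.0224  0.181 ] now [ 0.539  -0.0237  0.1734] q [-0.03 -0.21  2.26 -0.15  0.67  2.27] F [-1.6 -2.8 -0.7]
[-0.927 -0.105 -0.459]
```

Torque is 0.46 N m, at the stop. I back off, lift along the screw axis, and go on to the left screw.

Emit:
{"name": "jog_arm", "arguments": {
  "turn": [
    [0,0,-0.11],
    [0,0,-0.11],
    [0,0,-0.11],
    [0,0,0],
    [0,0,0],
    [0,0,0],
    [0,0,0],
    [0,0,0],
    [0,0,0]
  ],
  "delta_pos": [
    [0,0,0],
    [0,0,0],
    [0,0,0],
    [0,0,-0.02],
    [0,0,-0.025],
    [0,0,0],
    [0,0,0],
    [0,0,0],
    [0,0,0]
  ],
  "gripper": [0.01,0.01,0.01,0.01,0.01,0.01,0.01,0.01,0.01]
}}

```text
time: 15.97
tool_pos: [0.5203, -0.0184, 0.2127]
tcp_rot: [2.992, -0.453, 0.664]
wrist_force: [-0.2, -0.4, -1.9]
width: 0.242
grip_force: 118.5
```

```bash
python3 - <<'E'
from geo import *
slope('left',26.6,.03)
E
```

```text
shift [-0.0065 -0.1195  0.0056] turn [-1.0000e-03  2.1000e-03 -1.1554e+00] pos [0.5518 0.097  0.2073] now [ 0.5203 -0.0184  0.2127] q [-0.02 -0.29  2.25 -0.14  0.77  1.93] F [-0.2 -0.4 -1.9]
```

Emit:
{"name": "jog_arm", "arguments": {
  "turn": [
    [0,0,0],
    [0,0,0],
    [0,0,0],
    [0,0,0],
    [0,0,-0.1155],
    [0,0,-0.1155],
    [0,0,-0.1155],
    [0,0,-0.1155],
    [0,0,-0.1155],
    [0,0,-0.1155],
    [0,0,-0.1155],
    [0,0,-0.1155],
    [0,0,-0.1155],
    [0,0,-0.1155],
    [0,0,0],
    [0,0,0],
    [0,0,0],
    [0,0,0],
    [0,0,0],
    [0,0,0]
  ],
  "delta_pos": [
    [-0.0016,-0.03,0.0014],
    [-0.0016,-0.03,0.0014],
    [-0.0016,-0.03,0.0014],
    [-0.0016,-0.03,0.0014],
    [0,0,0],
    [0,0,0],
    [0,0,0],
    [0,0,0],
    [0,0,0],
    [0,0,0],
    [0,0,0],
    [0,0,0],
    [0,0,0],
    [0,0,0],
    [0,0,0.018],
    [0,0,0],
    [0,0,0],
    [0,0,0],
    [0,0,0],
    [0,0,0]
  ],
  "gripper": [0.01,0.01,0.01,0.01,0.01,0.01,0.01,0.01,0.01,0.01,0.01,0.01,0.01,0.01,0.01,0.01,0.01,0.01,0.01,0.01]
}}

```text
time: 17.63
tool_pos: [0.5603, 0.0956, 0.1932]
tcp_rot: [2.574, 1.17, 0.489]
wrist_force: [0.6, 0.4, -1.6]
width: 0.244
grip_force: 118.8
```

```bash
python3 - <<'E'
from geo import *
slope('left',26.6,.0);print(read_state()['joint_vel'].round(4))
E
```

```text
shift [-0.0015 -0.0012  0.0136] turn [ 0.0002 -0.0006 -0.0015] pos [0.5641 0.0938 0.1801] now [0.5603 0.0956 0.1932] q [ 0.25 -0.14  2.16 -0.3   0.75  1.15] F [ 0.6  0.4 -1.6]
[ 0.001  -0.0052 -0.0008 -0.      0.0003  0.0007]
```

Emit:
{"name": "jog_arm", "arguments": {
  "turn": [
    [0,0,0],
    [0,0,0],
    [0,0,0],
    [0,0,0],
    [0,0,0],
    [0,0,0],
    [0,0,0]
  ],
  "delta_pos": [
    [-0.0015,-0.0012,0.0],
    [0,0,0.006],
    [0,0,0.006],
    [0,0,0.0035],
    [0,0,0],
    [0,0,0],
    [0,0,0]
  ],
  "gripper": [0.01,0.01,0.01,0.01,0.01,0.01,0.01]
}}

```text
time: 18.22
tool_pos: [0.5646, 0.0934, 0.1777]
tcp_rot: [2.574, 1.17, 0.487]
wrist_force: [1.0, 0.0, -2.2]
width: 0.24
grip_force: 118.8
```

```bash
python3 - <<'E'
from geo import *
slope('left',26.6,.0);print(read_state()['joint_vel'].round(4))
E
```

```text
shift [ 0.0004  0.0003 -0.0025] turn [-0.0005  0.0005 -0.0014] pos [0.5641 0.0938 0.1801] now [0.5646 0.0934 0.1777] q [ 0.24 -0.11  2.17 -0.31  0.72  1.16] F [ 1.   0.  -2.2]
[ 0.0027 -0.0052 -0.0018  0.0003  0.0025 -0.0001]
```

Emit:
{"name": "jog_arm", "arguments": {
  "turn": [
    [0,0,0],
    [0,0,0],
    [0,0,0],
    [0,0,0],
    [0,0,0]
  ],
  "delta_pos": [
    [0,0,0.003],
    [0,0,0.002],
    [0,0,0],
    [0,0,0],
    [0,0,0]
  ],
  "gripper": [0.01,0.01,0.01,0.01,0.01]
}}

```text
time: 18.63
tool_pos: [0.5668, 0.0929, 0.1734]
tcp_rot: [2.574, 1.17, 0.488]
wrist_force: [0.4, -0.4, -2.6]
width: 0.245
grip_force: 118.9
```

```bash
python3 - <<'E'
from geo import *
slope('left',26.6,.0);print((tool()[:3,:3].T@read_state()['torque']).round(3),(tool()[:3,:3].T@read_state()['wrist_force']).round(3))
E
```

```text
shift [ 0.0003  0.0001 -0.0073] turn [-0.0001  0.0002 -0.0013] pos [0.5641 0.0938 0.1801] now [0.5668 0.0929 0.1734] q [ 0.24 -0.1   2.17 -0.31  0.71  1.16] F [ 0.4 -0.4 -2.6]
[ 0.154 -0.132  0.034] [-0.514 -0.444  2.595]
```

In the slot, 7.3 mm past the face with no contact force. Turning.

Emit:
{"name": "jog_arm", "arguments": {
  "turn": [
    [0,0,0.1],
    [0,0,0.1],
    [0,0,0.1],
    [0,0,0.1],
    [0,0,0.1],
    [0,0,0.1],
    [0,0,0.1],
    [0,0,0.1],
    [0,0,0.1],
    [0,0,0.1],
    [0,0,0.1],
    [0,0,0.1],
    [0,0,0.08],
    [0,0,0.06],
    [0,0,0]
  ],
  "delta_pos": [
    [0,0,0.0008],
    [0,0,0],
    [0,0,0],
    [0,0,0],
    [0,0,0],
    [0,0,0],
    [0,0,0],
    [0,0,0],
    [0,0,0],
    [0,0,0],
    [0,0,0],
    [0,0,0],
    [0,0,0],
    [0,0,0],
    [0,0,0]
  ],
  "gripper": [0.01,0.01,0.01,0.01,0.01,0.01,0.01,0.01,0.01,0.01,0.01,0.01,0.01,0.01,0.01]
}}

```text
time: 19.88
tool_pos: [0.5674, 0.0928, 0.1731]
tcp_rot: [2.973, -0.74, 0.68]
wrist_force: [0.0, -0.3, -1.0]
width: 0.241
grip_force: 119.1
```

```bash
python3 - <<'E'
from geo import *
slope('left',90,.0);print((tool()[:3,:3].T@read_state()['torque']).round(3),(tool()[:3,:3].T@read_state()['wrist_force']).round(3))
E
```

```text
shift [-0.0002 -0.0002 -0.0078] turn [-0.     -0.0006 -0.236 ] pos [0.5641 0.0938 0.1801] now [0.5674 0.0928 0.1731] q [ 0.24 -0.1   2.17 -0.31  0.7   2.5 ] F [ 0.  -0.3 -1. ]
[-0.257 -0.047 -0.048] [-0.249  0.296  0.926]
```

The last joint is at 2.50 of 2.55 and the stop has not been felt firmly. The blade is symmetric, so I lift out, turn the tool back half a turn, and finish from there.

Emit:
{"name": "jog_arm", "arguments": {
  "turn": [
    [0,0,-0.1],
    [0,0,-0.1],
    [0,0,-0.036],
    [0,0,0],
    [0,0,0],
    [0,0,-0.12],
    [0,0,-0.12],
    [0,0,-0.12],
    [0,0,-0.12],
    [0,0,-0.12],
    [0,0,-0.12],
    [0,0,-0.12],
    [0,0,-0.12],
    [0,0,-0.12],
    [0,0,-0.12],
    [0,0,-0.12],
    [0,0,-0.12],
    [0,0,-0.12],
    [0,0,-0.12],
    [0,0,-0.12]
  ],
  "delta_pos": [
    [0,0,0],
    [0,0,0],
    [0,0,0],
    [0,0,-0.015],
    [0,0,-0.015],
    [0,0,0],
    [0,0,0],
    [0,0,0],
    [0,0,0],
    [0,0,0],
    [0,0,0],
    [0,0,0],
    [0,0,0],
    [0,0,0],
    [0,0,0],
    [0,0,0],
    [0,0,0],
    [0,0,0],
    [0,0,0],
    [0,0,0]
  ],
  "gripper": [0.01,0.01,0.01,0.01,0.01,0.01,0.01,0.01,0.01,0.01,0.01,0.01,0.01,0.01,0.01,0.01,0.01,0.01,0.01,0.01]
}}

```text
time: 21.55
tool_pos: [0.5545, 0.0961, 0.1996]
tcp_rot: [1.958, 1.932, 0.313]
wrist_force: [-0.8, 0.1, -2.7]
width: 0.241
grip_force: 119.0
```

Emit:
{"name": "jog_arm", "arguments": {
  "turn": [
    [0,0,-0.12],
    [0,0,-0.12],
    [0,0,-0.12],
    [0,0,-0.12],
    [0,0,-0.12],
    [0,0,-0.12],
    [0,0,-0.12],
    [0,0,-0.12],
    [0,0,-0.12],
    [0,0,-0.12],
    [0,0,-0.12],
    [0,0,0],
    [0,0,0],
    [0,0,0],
    [0,0,0]
  ],
  "delta_pos": [
    [0,0,0],
    [0,0,0],
    [0,0,0],
    [0,0,0],
    [0,0,0],
    [0,0,0],
    [0,0,0],
    [0,0,0],
    [0,0,0],
    [0,0,0],
    [0,0,0],
    [0,0,0.012],
    [0,0,0],
    [0,0,0],
    [0,0,0]
  ],
  "gripper": [0.01,0.01,0.01,0.01,0.01,0.01,0.01,0.01,0.01,0.01,0.01,0.01,0.01,0.01,0.01]
}}

```text
time: 22.8
tool_pos: [0.5594, 0.0946, 0.1881]
tcp_rot: [0.37, 2.683, -0.069]
wrist_force: [0.2, -0.5, -1.2]
width: 0.243
grip_force: 119.0
```

```bash
python3 - <<'E'
from geo import *
slope('left',270,.0)
E
```

```text
shift [-0.001   0.0004  0.0093] turn [-0.0006 -0.0014 -0.0218] pos [0.5641 0.0938 0.1801] now [0.5594 0.0946 0.1881] q [ 0.25 -0.13  2.17 -0.3   0.74 -0.86] F [ 0.2 -0.5 -1.2]
```

Emit:
{"name": "jog_arm", "arguments": {
  "turn": [
    [0,0,-0.022],
    [0,0,0],
    [0,0,0],
    [0,0,0],
    [0,0,0],
    [0,0,0]
  ],
  "delta_pos": [
    [-0.001,0.0004,0],
    [0,0,0.006],
    [0,0,0.006],
    [0,0,0.004],
    [0,0,0],
    [0,0,0]
  ],
  "gripper": [0.01,0.01,0.01,0.01,0.01,0.01]
}}

```text
time: 23.3
tool_pos: [0.5669, 0.093, 0.174]
tcp_rot: [0.338, 2.688, -0.077]
wrist_force: [-0.4, 0.0, -1.0]
width: 0.24
grip_force: 119.0
```

```bash
python3 - <<'E'
from geo import *
slope('left',270,.0);print((tool()[:3,:3].T@read_state()['torque']).round(3),(tool()[:3,:3].T@read_state()['wrist_force']).round(3))
E
```

```text
shift [ 0.0001  0.0001 -0.0068] turn [-0.0008 -0.0015  0.0016] pos [0.5641 0.0938 0.1801] now [0.5669 0.093  0.174 ] q [ 0.24 -0.1   2.17 -0.31  0.71 -0.88] F [-0.4  0.  -1. ]
[0.038 0.327 0.014] [ 0.777 -0.083  0.703]
```

Emit:
{"name": "jog_arm", "arguments": {
  "turn": [
    [0,0,0.08],
    [0,0,0.08],
    [0,0,0.08],
    [0,0,0.08],
    [0,0,0.05],
    [0,0,0]
  ],
  "delta_pos": [
    [0,0,0.001],
    [0,0,0],
    [0,0,0],
    [0,0,0],
    [0,0,0],
    [0,0,0]
  ],
  "gripper": [0.01,0.01,0.01,0.01,0.01,0.01]
}}

```text
time: 23.8
tool_pos: [0.568, 0.0934, 0.1741]
tcp_rot: [0.826, 2.576, 0.036]
wrist_force: [2.1, 0.6, -4.2]
width: 0.242
grip_force: 118.7
```

```bash
python3 - <<'E'
from geo import *
slope('left',270,.0);print((tool()[:3,:3].T@read_state()['torque']).round(3),(tool()[:3,:3].T@read_state()['wrist_force']).round(3))
E
```

```text
shift [ 0.0007 -0.0009 -0.0071] turn [ 0.0008  0.0005 -0.3688] pos [0.5641 0.0938 0.1801] now [0.568  0.0934 0.1741] q [ 0.24 -0.1   2.17 -0.31  0.71 -0.51] F [ 2.1  0.6 -4.2]
[-0.331  0.284 -0.346] [0.472 0.948 4.626]
```

All three screws are at their stops by torque. I lift out and return to the viewing pose to check the slots.

Emit:
{"name": "jog_arm", "arguments": {
  "turn": [
    [0,0,-0.11],
    [0,0,-0.11],
    [0,0,-0.11],
    [0,0,0],
    [0,0,0],
    [0,0,0],
    [0,0,0]
  ],
  "delta_pos": [
    [0,0,0],
    [0,0,0],
    [0,0,0],
    [0,0,-0.02],
    [0,0,-0.035],
    [0,0,-0.035],
    [0,0,0]
  ],
  "gripper": [0.01,0.01,0.01,0.01,0.01,0.01,0.01]
}}

```text
time: 24.38
tool_pos: [0.5332, 0.104, 0.2641]
tcp_rot: [0.389, 2.668, -0.057]
wrist_force: [1.3, 0.9, -0.3]
width: 0.245
grip_force: 119.1
```

```bash
python3 - <<'E'
from geo import *
togo(np.array([.45,.0337,.327]),-z,np.array([.983,.181,0])); togo(np.array([.45,.0337,.327]),-z,np.array([-.7,.7,0]))
print(tool()[:3,:3].round(2))
T=tool(); print((T[:3,:3].T@np.array([0,0,1])).round(3))
E
```

```text
shift [ 0.0263 -0.0894 -0.0845] turn [0.5997 0.1119 2.6119] pos [0.45   0.0337 0.327 ] now [0.5332 0.104  0.2641] q [ 0.29 -0.26  2.13 -0.28  0.9  -0.86] F [ 1.3  0.9 -0.3]
shift [ 0.0263 -0.0894 -0.0845] turn [0.133  0.4311 0.4878] pos [0.45   0.0337 0.327 ] now [0.5332 0.104  0.2641] q [ 0.29 -0.26  2.13 -0.28  0.9  -0.86] F [ 1.3  0.9 -0.3]
[[-0.86  0.28  0.42]
 [ 0.26  0.96 -0.1 ]
 [-0.43  0.02 -0.9 ]]
[-0.431  0.022 -0.902]
```

Emit:
{"name": "jog_arm", "arguments": {
  "turn": [
    [0,0,0],
    [0,0,0],
    [0,0,0],
    [0,0,0],
    [0.0273,0.0051,0.1187],
    [0.0273,0.0051,0.1187],
    [0.0273,0.0051,0.1187],
    [0.0273,0.0051,0.1187],
    [0.0273,0.0051,0.1187],
    [0.0273,0.0051,0.1187],
    [0.0273,0.0051,0.1187],
    [0.0273,0.0051,0.1187],
    [0.0273,0.0051,0.1187],
    [0.0273,0.0051,0.1187],
    [0.0273,0.0051,0.1187],
    [0.0273,0.0051,0.1187],
    [0.0273,0.0051,0.1187],
    [0.0273,0.0051,0.1187]
  ],
  "delta_pos": [
    [0.0066,-0.0224,-0.0211],
    [0.0066,-0.0224,-0.0211],
    [0.0066,-0.0224,-0.0211],
    [0.0066,-0.0224,-0.0211],
    [0,0,0],
    [0,0,0],
    [0,0,0],
    [0,0,0],
    [0,0,0],
    [0,0,0],
    [0,0,0],
    [0,0,0],
    [0,0,0],
    [0,0,0],
    [0,0,0],
    [0,0,0],
    [0,0,0],
    [0,0,0]
  ],
  "gripper": [0.01,0.01,0.01,0.01,0.01,0.01,0.01,0.01,0.01,0.01,0.01,0.01,0.01,0.01,0.01,0.01,0.01,0.01]
}}

```text
time: 25.88
tool_pos: [0.4482, 0.0326, 0.3192]
tcp_rot: [2.478, 1.571, -0.047]
wrist_force: [-0.0, 0.2, -1.7]
width: 0.24
grip_force: 119.1
```

Emit:
{"name": "jog_arm", "arguments": {
  "turn": [
    [0.0273,0.0051,0.1187],
    [0.0273,0.0051,0.1187],
    [0.0273,0.0051,0.1187],
    [0.0273,0.0051,0.1187],
    [0.0273,0.0051,0.1187],
    [0.0273,0.0051,0.1187],
    [0.0273,0.0051,0.1187],
    [0.0273,0.0051,0.1187],
    [0,0,0],
    [0,0,0],
    [0,0,0],
    [0,0,0]
  ],
  "delta_pos": [
    [0,0,0],
    [0,0,0],
    [0,0,0],
    [0,0,0],
    [0,0,0],
    [0,0,0],
    [0,0,0],
    [0,0,0],
    [0,0,0],
    [0,0,0],
    [0,0,0],
    [0,0,0]
  ],
  "gripper": [0.01,0.01,0.01,0.01,0.01,0.01,0.01,0.01,0.01,0.01,0.01,0.01]
}}

```text
time: 26.88
tool_pos: [0.4481, 0.0326, 0.3194]
tcp_rot: [3.126, 0.287, -0.019]
wrist_force: [-0.3, -0.6, -2.4]
width: 0.242
grip_force: 119.1
```

```bash
python3 - <<'E'
from geo import *
w,T=grab('wrist','w6.png');np.save('T6.npy',T);print(T.round(3))
S=np.array([.4417,-.2521,0]); togo(S+z*.25,-z,np.array([.983,.181,0]))
us={k:proj('wrist',c[k],T)[0] for k in('deck','left','right')};print(us)
cr=[]
for k,u in us.items():
    u=u.round().astype(int);y=max(u[1]-20,0);x=u[0]-20
    cr.append(cv2.resize(w[y:y+40,x:x+40],(260,260),interpolation=cv2.INTER_CUBIC));print(k,x,y)
cv2.imwrite('pics/s6.png',np.hstack(cr))
E
```

```text
[[ 0.983  0.182 -0.012  0.448]
 [ 0.182 -0.983 -0.003  0.033]
 [-0.012  0.001 -1.     0.319]
 [ 0.     0.     0.     1.   ]]
shift [-0.0571  0.2789  0.0703] turn [0.0007 0.0125 0.0005] pos [ 0.4417 -0.2521  0.25  ] now [0.448  0.0327 0.3194] q [ 0.02 -0.21  1.93 -0.    1.43  1.41] F [-0.3 -0.3 -2.1]
{'deck': array([314.63839603, -23.96243016]), 'left': array([231.55204592,  35.30902548]), 'right': array([320.08696688,  78.48361635])}
deck 295 0
left 212 15
right 300 58
```

View pics/s6.png

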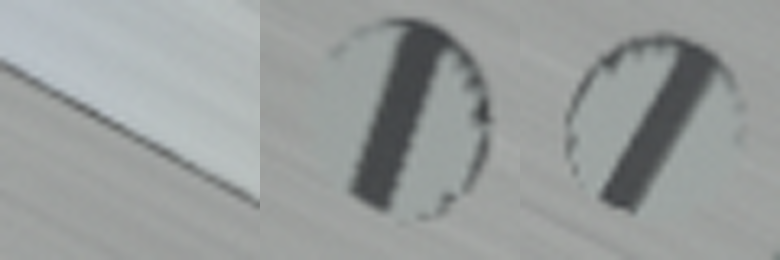

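Left and right slots run up the slope. I shift forward 50 mm to bring the deck head into view and measure all three slots by mask.

Emit:
{"name": "jog_arm", "arguments": {
  "turn": [
    [0,0.0125,0],
    [0,0,0],
    [0,0,0],
    [0,0,0],
    [0,0,0],
    [0,0,0]
  ],
  "delta_pos": [
    [0.035,0,0],
    [0.025,0,0],
    [0,0,0],
    [0,0,0],
    [0,0,0],
    [0,0,0]
  ],
  "gripper": [0.01,0.01,0.01,0.01,0.01,0.01]
}}

```text
time: 27.43
tool_pos: [0.5064, 0.0433, 0.3189]
tcp_rot: [3.128, 0.284, -0.001]
wrist_force: [-0.2, 0.3, -2.1]
width: 0.241
grip_force: 119.2
```

```bash
python3 - <<'E'
from geo import *
w,T=grab('wrist','w7.png');g=cv2.cvtColor(w,cv2.COLOR_BGR2GRAY)
for k,nn,u in(('deck',z,c['xc']),('left',n25,up),('right',n25,up)):
    uv=proj('wrist',c[k],T)[0]; m=np.zeros_like(g); cv2.circle(m,tuple(int(v) for v in uv.round()),13,255,-1)
    v=g[m>0]; t=(np.percentile(v,3)+np.median(v))/2; d=((g<t)&(m>0)).astype(np.uint8)
    N,L,st,_=cv2.connectedComponentsWithStats(d); i=1+np.argmax(st[1:,4]); (cx,cy),wh,_a=r=cv2.minAreaRect(np.argwhere(L==i)[:,::-1].astype(np.float32))
    b=cv2.boxPoints(r); e=[(b[0]+b[1])/2,(b[2]+b[3])/2] if np.linalg.norm(b[0]-b[1])<np.linalg.norm(b[1]-b[2]) else [(b[1]+b[2])/2,(b[3]+b[0])/2]
    p=onplane('wrist',e,c[k]-nn*.004,nn,T); s=p[1]-p[0]; s=s if s@u>0 else -s
    print(k,uv.round(1),st[i,4],wh,'len',np.linalg.norm(s).round(4),'turn deg',np.degrees(np.arctan2(s@u,s@c['yc'])).round(1))
# eyeballed from s6
T6=np.load('T6.npy')
for k,L,off in(('left',[(165,30),(112,200)],[212,15]),('right',[(177,55),(97,205)],[300,58])):
    p=onplane('wrist',px(L,6.5,off),c[k]-n25*.004,n25,T6);s=p[0]-p[1];print(k,np.degrees(np.arctan2(s@up,s@c['yc'])).round(1))
togo(np.array([.4417,-.2521,.25]),-z,np.array([.983,.181,0]))
E
```

```text
deck [311.3  38.7] 170 (6.706303119659424, 25.547821044921875) len 0.0268 turn deg 90.2
left [232.3  89.7] 130 (6.3136420249938965, 21.16927146911621) len 0.0275 turn deg 91.4
right [317.  129.2] 129 (5.982837677001953, 22.815906524658203) len 0.0306 turn deg 87.9
left 88.9
right 88.0
shift [-0.1167  0.2789  0.0692] turn [ 0.0004  0.0002 -0.0013] pos [ 0.4417 -0.2521  0.25  ] now [0.5064 0.0433 0.3191] q [ 0.04 -0.1   1.84 -0.    1.41  1.43] F [-0.5 -0.1 -2.2]
```

All slots are within 2° of home. Now back to the stand.

Emit:
{"name": "jog_arm", "arguments": {
  "turn": [
    [0,0,0],
    [0,0,0],
    [0,0,0],
    [0,0,0],
    [0,0,0],
    [0,0,0],
    [0,0,0],
    [0,0,0],
    [0,0,0],
    [0,0,0],
    [0,0,0],
    [0,0,0],
    [0,0,0],
    [0,0,0],
    [0,0,0],
    [0,0,0]
  ],
  "delta_pos": [
    [-0.0146,0.0349,0],
    [-0.0146,0.0349,0],
    [-0.0146,0.0349,0],
    [-0.0146,0.0349,0],
    [-0.0146,0.0349,0],
    [-0.0146,0.0349,0],
    [-0.0146,0.0349,0],
    [-0.0146,0.0349,0],
    [0,0,0.035],
    [0,0,0.034],
    [0,0,0],
    [0,0,0],
    [0,0,0],
    [0,0,0],
    [0,0,0],
    [0,0,0]
  ],
  "gripper": [0.01,0.01,0.01,0.01,0.01,0.01,0.01,0.01,0.01,0.01,0.01,0.01,0.01,0.01,0.01,0.01]
}}

```text
time: 28.82
tool_pos: [0.4435, -0.2526, 0.2524]
tcp_rot: [3.126, 0.284, 0.005]
wrist_force: [-0.0, -0.3, -0.7]
width: 0.247
grip_force: 119.0
```

```bash
python3 - <<'E'
from geo import *
togo(np.array([.4417,-.2521,.112]),-z,np.array([.983,.181,0]))
E
```

```text
shift [-0.0021 -0.0013  0.1403] turn [ 0.0029 -0.0027 -0.0009] pos [ 0.4417 -0.2521  0.112 ] now [ 0.4435 -0.2526  0.2524] q [-0.57 -0.07  1.93 -0.    1.28  0.82] F [-0.  -0.3 -0.7]
```

Emit:
{"name": "jog_arm", "arguments": {
  "turn": [
    [0,0,0],
    [0,0,0],
    [0,0,0],
    [0,0,0],
    [0,0,0],
    [0,0,0],
    [0,0,0],
    [0,0,0],
    [0,0,0],
    [0,0,0],
    [0,0,0]
  ],
  "delta_pos": [
    [-0.002,-0.0013,0],
    [0,0,0.03],
    [0,0,0.03],
    [0,0,0.03],
    [0,0,0.025],
    [0,0,0.015],
    [0,0,0.005],
    [0,0,0],
    [0,0,0],
    [0,0,0],
    [0,0,0]
  ],
  "gripper": [0.01,0.01,0.01,0.01,0.01,0.01,0.01,0.01,0.01,0.01,0.01]
}}

```text
time: 29.73
tool_pos: [0.4414, -0.2523, 0.1171]
tcp_rot: [3.126, 0.283, 0.004]
wrist_force: [0.2, -0.1, -2.4]
width: 0.24
grip_force: 119.3
```

Emit:
{"name": "jog_arm", "arguments": {
  "turn": [
    [0,0,0],
    [0,0,0],
    [0,0,0],
    [0,0,0],
    [0,0,0],
    [0,0,0]
  ],
  "delta_pos": [
    [0,0,0.002],
    [0,0,0.002],
    [0,0,0.0015],
    [0,0,0],
    [0,0,0],
    [0,0,0]
  ],
  "gripper": [0.01,0.01,0.01,0.01,0.01,0.01]
}}

```text
time: 30.23
tool_pos: [0.4401, -0.2515, 0.1096]
tcp_rot: [3.129, 0.283, 0.0]
wrist_force: [-0.0, -0.0, -1.1]
width: 0.241
grip_force: 119.6
```

Emit:
{"name": "jog_arm", "arguments": {
  "turn": [
    [0,0,0],
    [0,0,0],
    [0,0,0],
    [0,0,0]
  ],
  "delta_pos": [
    [0,0,0.001],
    [0,0,0.0005],
    [0,0,0],
    [0,0,0]
  ],
  "gripper": [0.01,0.01,0.01,0.01]
}}

```text
time: 30.57
tool_pos: [0.4401, -0.2516, 0.1095]
tcp_rot: [3.129, 0.283, -0.0]
wrist_force: [-3.3, 2.1, 8.7]
width: 0.246
grip_force: 120.5
```

Collar is on the rim. I release, rise straight up and check.

Emit:
{"name": "jog_arm", "arguments": {
  "turn": [
    [0,0,0],
    [0,0,0],
    [0,0,0],
    [0,0,0],
    [0,0,0],
    [0,0,0],
    [0,0,0],
    [0,0,0],
    [0,0,0],
    [0,0,0],
    [0,0,0],
    [0,0,0],
    [0,0,0],
    [0,0,0],
    [0,0,0],
    [0,0,0]
  ],
  "delta_pos": [
    [0,0,0],
    [0,0,0],
    [0,0,0],
    [0,0,0],
    [0,0,0],
    [0,0,0],
    [0,0,0],
    [0,0,-0.01],
    [0,0,-0.03],
    [0,0,-0.04],
    [0,0,-0.04],
    [0,0,-0.04],
    [0,0,0],
    [0,0,0],
    [0,0,0],
    [0,0,0]
  ],
  "gripper": [0.05,0.0854,0.0854,0.0854,0.0854,0.0854,0.0854,0.0854,0.0854,0.0854,0.0854,0.0854,0.0854,0.0854,0.0854,0.0854]
}}

```text
time: 31.9
tool_pos: [0.4391, -0.2509, 0.2667]
tcp_rot: [-3.128, -0.283, 0.003]
wrist_force: [-0.1, -0.1, -1.2]
width: 1.003
grip_force: 0.0
```

```bash
python3 - <<'E'
from geo import *
w,T=grab('wrist','w8.png');hsv=cv2.cvtColor(w,cv2.COLOR_BGR2HSV);g=hsv[...,2]
u=proj('wrist',[[.4417,-.2521,.148],[.4417,-.2521,.098],[.4417,-.2521,.09]],T);print(u.round(1))
w1=cv2.imread('pics/w1.png');T1=np.load('T1.npy')
def top(im,T):
    g=cv2.cvtColor(im,cv2.COLOR_BGR2GRAY);q=proj('wrist',[.4416,-.2497,.148],T)[0].round().astype(int)
    x,y=q-18; s=g[y:y+36,x:x+36]; ref=int(g[q[1]-4:q[1]+5,q[0]-2:q[0]+3].mean()); m=(abs(s.astype(int)-ref)<14).astype(np.uint8)
    N,L,st,_=cv2.connectedComponentsWithStats(m); i=L[18,18]; r=cv2.minAreaRect(np.argwhere(L==i)[:,::-1].astype(np.float32)+[x,y])
    return onz('wrist',cv2.boxPoints(r),.148,T),ref
for im,t in((w1,T1),(w,T)):
    p,ref=top(im,t);print(ref,p.mean(0).round(4),sorted([np.linalg.norm(p[0]-p[1]).round(4),np.linalg.norm(p[1]-p[2]).round(4)]))
print(read_state()['wrist_force'],T[:3,3])
# bystanders: difference against the first scene picture
a,_=grab('scene');d=cv2.absdiff(a,cv2.imread('pics/scene.png')).max(2)
for n,(x,y) in dict(tumbler=(329,145),cell=(392,198),mouse=(225,309)).items(): print(n,(d[y-25:y+25,x-25:x+25]>25).sum())
b,_=grab('side');d=cv2.absdiff(b,cv2.imread('pics/side.png')).max(2);print('side key area',(d[120:185,275:315]>25).sum(),'tumbler',(d[250:335,220:268]>25).sum())
E
```

```text
[[253.1 185.1]
 [252.9 174.8]
 [252.8 173.5]]Traceback (most recent call last):
  File "<stdin>", line 11, in <module>
  File "<stdin>", line 8, in top
cv2.error: OpenCV(4.12.0) /io/opencv/modules/imgproc/src/convhull.cpp:143: error: (-215:Assertion failed) total >= 0 && (depth == CV_32F || depth == CV_32S) in function 'convexHull'
```

```bash
python3 - <<'E'
from geo import *
w=cv2.imread('pics/w8.png');T=tool()
w1=cv2.imread('pics/w1.png');T1=np.load('T1.npy')
def top(im,T):
    g=cv2.cvtColor(im,cv2.COLOR_BGR2GRAY);q=proj('wrist',[.4416,-.2505,.148],T)[0].round().astype(int)
    x,y=q-18; s=g[y:y+36,x:x+36]; ref=int(g[q[1]-4:q[1]+5,q[0]-2:q[0]+3].mean()); m=(abs(s.astype(int)-ref)<14).astype(np.uint8)
    N,L,st,_=cv2.connectedComponentsWithStats(m); i=L[18,18]; r=cv2.minAreaRect((np.argwhere(L==i)[:,::-1]+[x,y]).astype(np.float32))
    return onz('wrist',cv2.boxPoints(r),.148,T),ref
for im,t in((w1,T1),(w,T)):
    p,ref=top(im,t);print(ref,p.mean(0).round(4),sorted([np.linalg.norm(p[0]-p[1]).round(4),np.linalg.norm(p[1]-p[2]).round(4)]))
a,_=grab('scene');d=cv2.absdiff(a,cv2.imread('pics/scene.png')).max(2)
for n,(x,y) in dict(tumbler=(329,145),cell=(392,198),mouse=(225,309)).items(): print(n,(d[y-25:y+25,x-25:x+25]>25).sum())
b,_=grab('side');d=cv2.absdiff(b,cv2.imread('pics/side.png')).max(2);print('side key area',(d[145:185,275:315]>25).sum(),'tumbler',(d[250:335,220:268]>25).sum())
E
```

```text
97 [ 0.4414 -0.2494  0.148 ] [np.float64(0.0198), np.float64(0.0365)]
98 [ 0.4407 -0.2509  0.148 ] [np.float64(0.0193), np.float64(0.0334)]
tumbler 0
cell 0
mouse 0
side key area 6 tumbler 0
```

Key top is within 2 mm of the stand axis and at the right height, since its measured size matches the first look. The bystanders have not moved.

```bash
python3 -c "
from workcell import ticket
print(ticket.finish_job())"
```

```text
the job is handed in; nothing more can be done
None
```

The job is handed in at about 32 s of the 72 s allowed: all three screws are turned home to their stops (slots measured within about 2° of front to back), the key is back upright in its stand within about 2 mm of its axis, and the tumbler, load cell and mouse have not moved; the hand-in returned no verdict.

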